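Unpile the repair kit into its nests

TASK

The parts for the next repair were put down in one pile: a probe case, a block of terminals, a battery and a pipe union standing on top. Take the pile apart and set each part into its own nest on the tool wallet, the one with the part's outline: lying flat on the nest's floor inside the rim, the same side up as now, so the union stands upright.

Things in the scene. Friction and masses are not known exactly. Their poses are not given: they have to be found in the camera images.
- case_center (a point): Small flat black probe case, a closed box 56 (x) by 76 (y) by 22 mm high, bottom of the pile, lying flat on the worktop. The point is its centre, 11 mm above its underside. Its x axis is the short side, y the long side, z up.
- terminals_center (a point): Block of grey rail terminals with blue ones among them, 45 (x) by 57 (y) by 36 mm high, lying flat on the probe case, second from below. The point is its centre, 18 mm above its underside. x is the short side, y the long side, z up.
- battery_center (a point): Flat black block battery with an orange band, 26 (x) by 52 (y) by 17 mm high, lying flat on the terminals, third from below. The point is its centre, 8.5 mm above its underside. x is the short side, y the long side, z up.
- union_center (a point): Brass pipe union standing upright on its nut on the battery, top of the pile: 44 mm high; from its underside a hexagonal nut (22 by 25 mm) up to 12 mm, a middle hexagon (about 18 by 22 mm) from 18 to 28 mm, and a 14 mm round pipe end above to 44 mm. The point is on its axis, 22 mm above its underside; z is its axis, up.
- case_nest: Fixed grey plastic nest for the probe case: a shallow tray, the largest, inside 72 (x) by 92 (y) mm, floor 5 mm thick, rim 4 mm wide and 5 mm above the floor. It lies flat on the open dark tool wallet. The origin is the centre of its underside, so the floor is 5 mm and the rim's top 10 mm above it; the nests swap places and are turned from start to start.
- terminals_nest: Fixed grey plastic nest for the terminals: a shallow tray, the middle-sized and squarest rectangle, inside 61 (x) by 73 (y) mm, floor 5 mm thick, rim 4 mm wide and 5 mm above the floor. It lies flat on the open dark tool wallet. The origin is the centre of its underside, so the floor is 5 mm and the rim's top 10 mm above it; the nests swap places and are turned from start to start.
- battery_nest: Fixed grey plastic nest for the battery: a shallow tray, the narrowest rectangle, inside 42 (x) by 68 (y) mm, floor 5 mm thick, rim 4 mm wide and 5 mm above the floor. It lies flat on the open dark tool wallet. The origin is the centre of its underside, so the floor is 5 mm and the rim's top 10 mm above it; the nests swap places and are turned from start to start.
- union_nest: Fixed grey plastic nest for the union: a shallow tray, round, 41 mm inside diameter, floor 5 mm thick, rim 4 mm wide and 5 mm above the floor. It lies flat on the open dark tool wallet. The origin is the centre of its underside, so the floor is 5 mm and the rim's top 10 mm above it; the nests swap places and are turned from start to start.
There are look-alikes about, which are no part of the job. There is more than one size of the part that bears terminals_center; the job needs the largest.

How it is judged:
By the outcome, as a careful person would: the job done as asked, in the order asked, and still so for the second after the job is handed in, with the robot touching nothing.
It also fails if it takes over 112 s, if anything falls off the work surface, if the arm or the gripper's body presses on something with over 40 N, if the wrist force passes 120 N, or if a joint passes its speed limit or range.

ROBOT

A 6-joint arm with a two-finger parallel gripper is mounted at the origin on a cart in front of the work surface, level with it; the furniture and walls round the work are solid. World frame = base frame: x ahead of the robot, y to its left, z up, the work surface at z = 0. Lengths are in m, angles in rad, forces in N, time in s.
With the tool pointing down it reaches from about 0.3 to 0.775 m from the base axis. Payload 14.6 kg.
Tool frame: the origin (TCP) lies between the finger pads; the fingertips stand 17 mm ahead of it and the grasp point (between the pads) lies 2 mm behind it; x points along the fingers, z is the direction in which the jaws open and shut, and the axes are right-handed (so a half turn about x gives the same grasp; the last joint's range is limited). The gripper opens to 85 mm and grips with 20 to 120 N. Pads are 22 mm wide; open, the fingers measure 114 mm over their backs; the gripper's body (76 mm by 85 mm) begins 54 mm behind the grasp point. The pads swing forward as they close: fully open they stand 13 mm farther back than shut.
Start: joints at [-0.067, 0.3, 1.521, -0, 1.321, -0.067], TCP at [0.55, -0, 0.248] pointing down, gripper open.
Joint ranges: [-3.03, 3.03], [-0.79, 2.21], [0.23, 2.52], [-1.04, 4.18], [0, 3.07], [-2.55, 2.55]. Speed limits (rad/s): [2.22, 2.22, 2.57, 3.14, 3.14, 3.14].

INTERFACE

Orientations are given as a rotation vector (axis times angle).
In Python, from bench import monitor, snapshot, camera_info, r, search_frame, cut_out gives the robot as it stands.
- The arm moves only by the tool apply_moves, never from a script. Its argument "commands" is a list of rows, each a list of 6 numbers: the shift along the tool's x, y, z in mm, then the turn, a rotation vector about the tool's x, y, z in degrees. A call has 1 to 12 rows; each row shifts and turns the pose as measured when the row begins, along the tool's axes as they then stand; what a row does not reach is not made up. A row lasts 1/8 s, in which the tool goes at most 62.5 mm and 10.7 degrees, less where a joint would pass 70% of its speed; a pose out of reach is approached as far as the arm can. A call with a gripper value outside its range is refused whole. "jaw" is the finger opening in mm, from 0 to 85.4, set as the call begins (left out, the last holds). The fingers move at their own pace and stop on an object; "force" is the grip in N (left out, the last holds). Time passes only in rows, so rows that do not move let the fingers close. It gives the time, the measured TCP pose, the force and the opening at its end, in the units of the state.
- monitor.sense(): the state, without advancing time (a new reading comes with each control period).
- snapshot(name): name is "scene" or "side" or "wrist"; returns the picture (420x560x3 uint8, red, green, blue); there is no depth.
- camera_info(name): a dict with "fx", "fy", "cx", "cy" (pixels), "R" (3x3) and "t" (3): a world point X has camera coordinates R X + t; the wrist camera has in their place "tool_from_camera" (4x4, takes a point from camera to tool coordinates, whose origin is the TCP and whose axes are the tool frame's). Camera axes: x right, y down, z forward; pixel columns grow to the right and rows downward; lengths in m; the calibration is good to about 2 mm. A picture is of the moment at which its call begins: read the wrist's pose just before it. camera_info takes no time and is no camera call.
- r.finish_job(): hands the job in, once; it reports no verdict.
Trained networks look in the newest picture that a camera, given by its name, has taken for a name from the list of things; names that differ only in an ending like _2 or _b are one class to them, and where a whole thing is asked for, a point or a joint stands for the part that bears it (a point fixed in the world has none). Each returns a list of dicts, best first, with "p" (0 to 1); they miss things now and then, are a little off and sometimes report something else, mostly with a low value. They report only what shows in the picture. A call takes as long as a camera call. They do not tell look-alikes from the thing itself.
- search_frame(thing, camera): "bbox" ([left, top, right, bottom] in pixels, round what is visible of it).
- cut_out(thing, camera): "region" (420x560 bool, what is visible of it) and "bbox" ([left, top, right, bottom] in pixels, round what is visible of it).
The state is a dict: "time": time; "q": joint angles; "qvel": joint speeds; "tau": joint torques, N m; "eef_pos": TCP position; "orientation": TCP orientation; "contact_force": force on the tool from outside, world axes, zero at the start; "wrist_torque": the same for the moment, N m; "width": opening from 0.0 (shut) to 1.0 (fully open).
Only numpy, scipy, OpenCV 4.12 (cv2) and the standard library are available. Lean on these libraries where they do the work, as an engineer would, in place of code of your own. Each camera call takes 0.05 s, during which the arm holds its last target.

## Working session

There is one attempt and no reset: what is moved stays moved. The work goes in short steps, Python scripts to look and compute and a tool call to move; the robot and the scene stay as the last step left them, time stands still between calls to the robot, and variables do not carry over. Pictures are saved under pics/ and viewed, and the job is handed in when it is done.

Besides the shell and the picture viewer there is one more tool, called after "Emit:" by a JSON object that holds its "name" and its "arguments". apply_moves: Moves the arm, as the interface text tells. Its arguments: {"type":"object","properties":{"commands":{"type":"array","items":{"type":"array","items":{"type":"number"}}},"jaw":{"type":"number"},"force":{"type":"number"}},"required":["commands"]}

```bash
ls -a; mkdir -p pics; python3 - <<'E'
from bench import monitor, snapshot, camera_info
import cv2
s=monitor.sense();print(s)
for n in ["scene","side","wrist"]:
    im=snapshot(n);cv2.imwrite(f"pics/{n}0.png",im[:,:,::-1]);print(n,camera_info(n))
E
```

```text
.
..
pics
{'time': 0.0, 'q': array([-6.66155310e-02,  3.00475685e-01,  1.52159534e+00,  3.75871647e-06,
        1.32070000e+00, -6.65799029e-02]), 'qvel': array([ 9.39590009e-04,  1.10169469e-03, -7.68585585e-05, -8.16940796e-04,
       -4.84317394e-04,  7.89923556e-04]), 'tau': array([ 2.33377898e-03, -5.43485534e+01, -3.61782753e+01,  2.82532977e-05,
        4.14875918e-03, -3.55991256e-05]), 'eef_pos': array([5.49781175e-01, 3.95469358e-06, 2.47712755e-01]), 'orientation': array([9.31730141e-05, 1.57197184e+00, 3.57345460e-05]), 'contact_force': array([-0.13341668, -0.45355512,  0.60589389]), 'wrist_torque': array([ 0.03945879,  0.02466668, -0.00167472]), 'width': 0.9986392460410808}
scene {'fx': 393.58889406459105, 'fy': 393.58889406459105, 'cx': 286.9856722758445, 'cy': 214.26040406551292, 'R': array([[-0.87232107, -0.48877697, -0.01237033],
       [-0.37422506,  0.68373521, -0.62646769],
       [ 0.31466101, -0.54185168, -0.77934922]]), 't': array([0.44071631, 0.28674556, 0.80669518])}
side {'fx': 519.0865277505741, 'fy': 519.0865277505741, 'cx': 282.7098371394724, 'cy': 209.31792800201288, 'R': array([[ 0.83817186, -0.54519214,  0.01527939],
       [-0.34426588, -0.55058339, -0.76048599],
       [ 0.42302356,  0.63215778, -0.64917456]]), 't': array([-0.46301913,  0.22991334,  1.14921333])}
wrist {'fx': 348.31493458773997, 'fy': 348.31493458773997, 'cx': 275.0116827519652, 'cy': 210.52076775522082, 'tool_from_camera': array([[-1.71901510e-04, -2.87171410e-01,  9.57879195e-01,
        -1.24911922e-01],
       [-2.59144684e-04, -9.57879164e-01, -2.87171448e-01,
         7.28967301e-02],
       [ 9.99999952e-01, -2.97594507e-04,  9.02419308e-05,
        -9.50549997e-04],
       [ 0.00000000e+00,  0.00000000e+00,  0.00000000e+00,
         1.00000000e+00]])}
```

View pics/scene0.png

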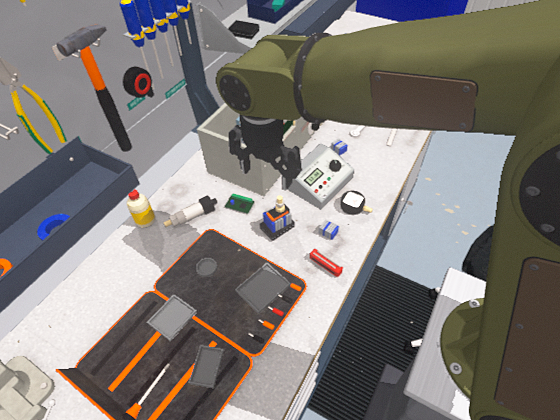

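View pics/side0.png

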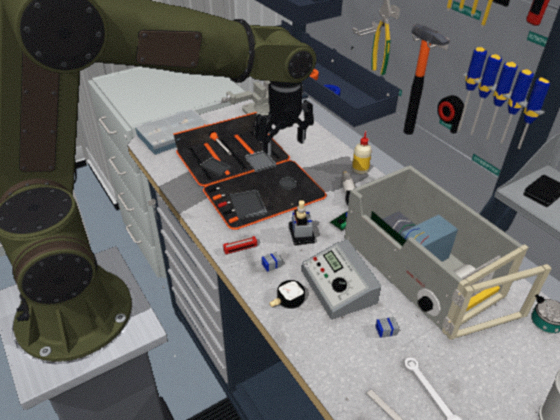

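View pics/wrist0.png

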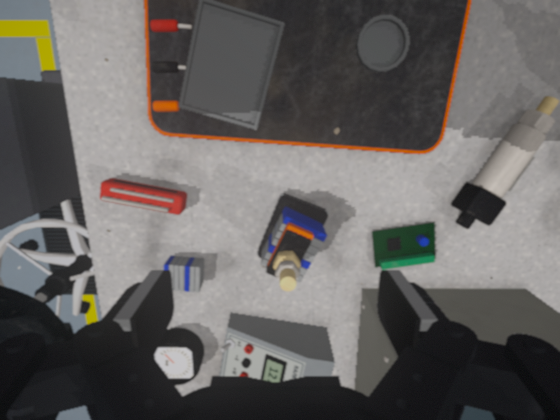

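```bash
cat > h.py <<'E'
import numpy as np, cv2
from scipy.spatial.transform import Rotation as Ro
from bench import monitor, snapshot, camera_info, search_frame, cut_out
def cam(n, s=None):
    c=camera_info(n); K=np.array([[c['fx'],0,c['cx']],[0,c['fy'],c['cy']],[0,0,1]])
    if n=='wrist':
        s=s or monitor.sense(); T=np.eye(4); T[:3,:3]=Ro.from_rotvec(s['orientation']).as_matrix(); T[:3,3]=s['eef_pos']
        M=np.linalg.inv(T@c['tool_from_camera']); return K,M[:3,:3],M[:3,3]
    return K,np.array(c['R']),np.array(c['t'])
def proj(C,X):
    K,R,t=C; p=(np.atleast_2d(X)@R.T+t)@K.T; return p[:,:2]/p[:,2:]
def back(C,uv,z):
    K,R,t=C; uv=np.atleast_2d(uv).astype(float); d=np.c_[uv,np.ones(len(uv))]@np.linalg.inv(K).T@R; o=-R.T@t
    return o+d*((z-o[2])/d[:,2])[:,None]
def save(n,im): cv2.imwrite(f'pics/{n}.png',im[:,:,::-1])
def crop(n,im,u0,v0,u1,v1,f): save(n,cv2.resize(im[v0:v1,u0:u1],None,fx=f,fy=f,interpolation=cv2.INTER_CUBIC))
E
python3 - <<'E'
from h import *
for n in ['scene','side','wrist']:
    C=cam(n); im=snapshot(n)
    for th,z in [('case_nest',.012),('terminals_nest',.012),('battery_nest',.012),('union_nest',.012),('case_center',.011),('terminals_center',.04),('battery_center',.066),('union_center',.097)]:
        for d in cut_out(th,n)[:3]:
            m=d['region'].astype(np.uint8); 
            ys,xs=np.nonzero(m)
            if len(xs)<5: continue
            c,(w,h),a=cv2.minAreaRect(np.c_[xs,ys].astype(np.float32))
            P=back(C,[xs.mean(),ys.mean()],z)[0]
            print(n,th,round(d['p'],2),[int(x) for x in d['bbox']],len(xs),P.round(3))
E
```

```text
scene case_nest 0.61 [235, 263, 290, 313] 1496 [0.507 0.113 0.012]
scene terminals_nest 0.89 [147, 293, 197, 341] 1198 [0.642 0.27  0.012]
scene battery_nest 0.62 [189, 346, 223, 387] 1031 [0.513 0.317 0.012]
scene union_nest 0.79 [196, 256, 214, 274] 284 [0.652 0.13  0.012]
scene case_center 0.76 [264, 219, 296, 242] 276 [ 0.562 -0.043  0.011]
scene terminals_center 0.72 [319, 219, 338, 235] 250 [ 0.441 -0.087  0.04 ]
scene terminals_center 0.52 [333, 141, 348, 154] 158 [ 0.542 -0.374  0.04 ]
scene battery_center 0.55 [266, 207, 287, 221] 114 [ 0.563 -0.049  0.066]
scene union_center 0.59 [277, 196, 285, 213] 74 [ 0.557 -0.056  0.097]
side case_nest 0.9 [228, 189, 268, 220] 746 [0.508 0.11  0.012]
side terminals_nest 0.87 [244, 152, 276, 176] 417 [0.642 0.267 0.012]
side battery_nest 0.53 [201, 157, 228, 174] 314 [0.512 0.315 0.012]
side union_nest 0.63 [281, 178, 295, 188] 168 [0.652 0.131 0.012]
side union_nest 0.5 [204, 158, 228, 175] 265 [0.516 0.317 0.012]
side case_center 0.67 [285, 220, 314, 245] 209 [ 0.555 -0.077  0.011]
side terminals_center 0.93 [373, 317, 401, 340] 385 [
[... 400 characters left out ...]
0.73 [177, 0, 282, 126] 9647 [0.506 0.113 0.012]
wrist case_nest 0.52 [260, 207, 326, 278] 1399 [ 0.572 -0.066  0.012]
wrist union_nest 0.78 [353, 16, 409, 72] 2353 [0.65  0.13  0.012]
wrist case_center 0.8 [259, 191, 328, 256] 1049 [ 0.568 -0.039  0.011]
wrist terminals_center 0.92 [261, 207, 326, 278] 1435 [ 0.57  -0.055  0.04 ]
wrist terminals_center 0.78 [165, 254, 203, 291] 1139 [ 0.455 -0.095  0.04 ]
wrist battery_center 0.94 [263, 228, 314, 272] 952 [ 0.564 -0.051  0.066]
wrist battery_center 0.71 [256, 191, 327, 255] 1041 [ 0.565 -0.023  0.066]
wrist battery_center 0.48 [179, 1, 279, 126] 9632 [0.512 0.107 0.066]
wrist union_center 0.82 [275, 251, 298, 290] 866 [ 0.559 -0.063  0.097]
```

Emit:
{"name": "apply_moves", "arguments": {"commands": [[-50, 40, 5, 0, 0, 0], [-30, 55, 5, 0, 0, 0], [0, 55, 10, 0, 0, 0], [0, 50, 10, 0, 0, 0], [0, 0, 0, 0, 0, 0], [0, 0, 0, 0, 0, 0]]}}

```text
time: 2.25
eef_pos: [0.5805, 0.2042, 0.3292]
orientation: [0.002, 1.571, -0.001]
contact_force: [0.0, 0.6, 0.8]
width: 0.997
```

```bash
python3 - <<'E'
from h import *
im=cv2.imread('pics/wrist0.png')[:,:,::-1]
crop('pile0',im,230,170,350,300,4.5)
s=monitor.sense();print(s['eef_pos'],s['orientation'],s['time'])
im=snapshot('wrist');save('w1',im);np.save('w1.npy',im);np.save('w1C.npy',np.array(cam('wrist',s),dtype=object),allow_pickle=True)
C=cam('wrist',s)
for th in ['case_nest','terminals_nest','battery_nest','union_nest']:
    for d in cut_out(th,'wrist')[:2]:
        m=d['region'].astype(np.uint8); ys,xs=np.nonzero(m)
        P=back(C,[xs.mean(),ys.mean()],.012)[0]
        W=back(C,np.c_[xs,ys],.012)[:,:2].astype(np.float32)*1000
        print(th,round(d['p'],2),[int(x) for x in d['bbox']],P.round(3),cv2.minAreaRect(W))
E
```

```text
[0.58053307 0.20422427 0.32924818] [ 2.18403445e-03  1.57108644e+00 -1.10449947e-03] 2.25Traceback (most recent call last):
  File "<stdin>", line 5, in <module>
ValueError: could not broadcast input array from shape (3,3) into shape (3,)
```

```bash
python3 - <<'E'
from h import *
import pickle
s=monitor.sense()
im=snapshot('wrist');save('w2',im)
C=cam('wrist',s);pickle.dump((im,C),open('w2.pkl','wb'))
for th in ['case_nest','terminals_nest','battery_nest','union_nest']:
    for d in cut_out(th,'wrist')[:2]:
        m=d['region'].astype(np.uint8); ys,xs=np.nonzero(m)
        P=back(C,[xs.mean(),ys.mean()],.012)[0]
        W=back(C,np.c_[xs,ys],.012)[:,:2].astype(np.float32)*1000
        print(th,round(d['p'],2),[int(x) for x in d['bbox']],P.round(3),cv2.minAreaRect(W))
E
```

```text
case_nest 0.67 [184, 195, 257, 276] [0.505 0.111 0.012] ((504.89776611328125, 108.8704833984375), (104.95770263671875, 81.56096649169922), 74.31187438964844)
terminals_nest 0.92 [293, 76, 360, 153] [0.641 0.268 0.012] ((642.0213623046875, 266.3747253417969), (82.58124542236328, 72.60137939453125), 84.91615295410156)
battery_nest 0.56 [188, 34, 248, 113] [0.511 0.316 0.012] ((511.48028564453125, 314.21759033203125), (51.52256774902344, 77.44412994384766), 19.337282180786133)
union_nest 0.74 [310, 206, 345, 237] [0.65  0.129 0.012] ((650.4819946289062, 128.4250030517578), (46.63822937011719, 49.88494110107422), 45.21023178100586)
```

View pics/w2.png

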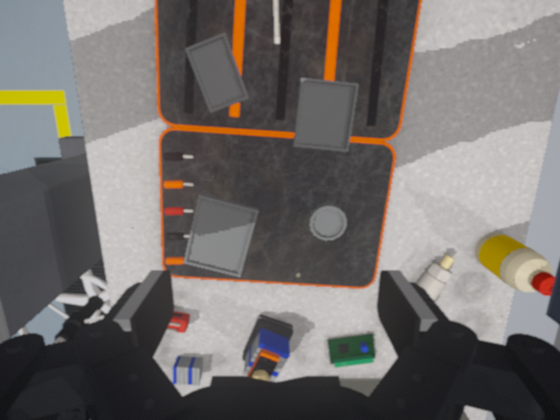

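View pics/pile0.png

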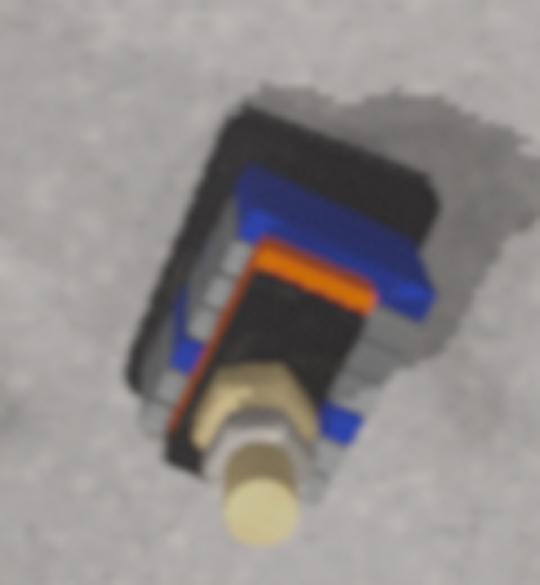

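Emit:
{"name": "apply_moves", "arguments": {"commands": [[0, -60, -3, 0, 0, 0], [0, -60, -3, 0, 0, 0], [0, -60, -3, 0, 0, 0], [20, -60, -3, 0, 0, 0], [40, -60, -3, 0, 0, 0], [20, -24, 0, 0, 0, 0], [0, 0, 0, 0, 0, 0], [0, 0, 0, 0, 0, 0]]}}

```text
time: 3.55
eef_pos: [0.5632, -0.1203, 0.2557]
orientation: [0.006, 1.567, -0.005]
contact_force: [-0.5, 0.2, 0.5]
width: 0.998
```

```bash
python3 - <<'E'
from h import *
import pickle
s=monitor.sense()
im=snapshot('wrist');save('w3',im)
C=cam('wrist',s);pickle.dump((im,C),open('w3.pkl','wb'))
print(s['eef_pos'])
print(proj(C,[[.565,-.055,.119],[.565,-.055,0]]))
u,v=proj(C,[.565,-.055,.06])[0].astype(int)
print(u,v)
u0=max(u-60,0);v0=max(v-65,0)
crop('w3c',im,u0,v0,u+60,min(v+65,420),4.5);print(u0,v0)
E
```

```text
[ 0.56324557 -0.12026357  0.25571249]
[[277.32708003 117.13701243]
 [276.14975652 113.75909207]]
276 115
216 50
```

View pics/w3c.png

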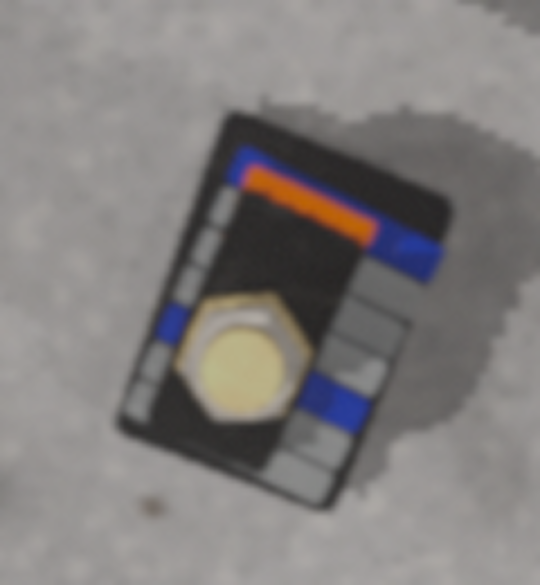

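View pics/w3.png

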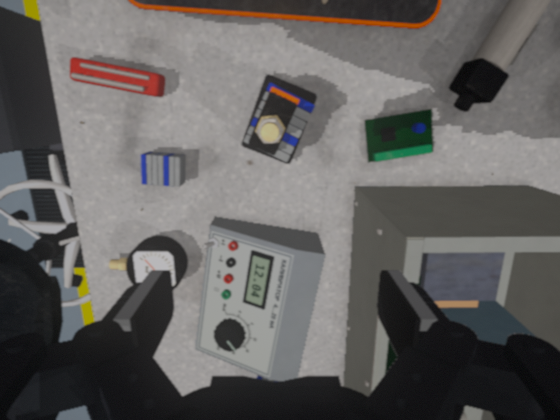

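```bash
python3 - <<'E'
from h import *
import pickle
im,C=pickle.load(open('w3.pkl','rb'))
o=np.array([216,50])
f=lambda P,z:(back(C,np.array(P)/4.5+o-0.4,z)*1000).round(1)
print('union top',f([[242,370]],.119), 'nut', f([[243,358]],.087))
for n,P,z in [('case',[[235,112],[452,205],[330,508],[118,430]],.022),('term',[[238,148],[443,255],[325,503],[130,415]],.058),('bat',[[246,165],[378,220],[265,468]],.075)]:
    W=f(P,z)[:,:2]; print(n,W.tolist())
    d=np.diff(np.r_[W,W[:1]],axis=0); print(np.hypot(*d.T).round(1),np.degrees(np.arctan2(d[:,1],d[:,0])).round(1),(W[0]+W[2])/2,W.mean(0))
im2,C2=pickle.load(open('w2.pkl','rb'))
E
```

```text
union top [[559.1 -65.4 119. ]] nut [[558.9 -65.4  87. ]]
case [[557.1, -18.1], [604.0, -37.3], [577.7, -103.1], [529.7, -85.1]]
[50.7 70.9 51.3 72.4] [ -22.3 -111.8  159.4   67.8] [567.4 -60.6] [567.125 -60.9  ]
term [[558.1, -27.5], [598.3, -47.7], [575.2, -96.5], [535.5, -78.3]]
[45.  54.  43.7 55.6] [ -26.7 -115.3  155.4   66. ] [566.65 -62.  ] [566.775 -62.5  ]
bat [[559.7, -31.5], [584.1, -41.4], [562.8, -87.0]]
[26.3 50.3 55.6] [ -22.1 -115.    93.2] [561.25 -59.25] [568.86666667 -53.3       ]
```

```bash
cat >> h.py <<'E'
def to(p,yaw,quiet=False):
    s=monitor.sense(); R=Ro.from_rotvec(s['orientation'])
    T=Ro.from_euler('z',yaw,degrees=True)*Ro.from_euler('y',90,degrees=True)
    rv=np.degrees((R.inv()*T).as_rotvec())
    dw=np.array(p)*1000-s['eef_pos']*1000
    print('t',round(s['time'],2),'pos',(s['eef_pos']*1000).round(1),'F',s['contact_force'].round(1),'w',round(s['width']*85.4,1))
    print(' shift now',R.inv().apply(dw).round(1),'turn',rv.round(2),' shift after turn',T.inv().apply(dw).round(1))
E
python3 -c "
from h import *
to([.559,-.0654,.112],-23)"
```

```text
t 3.6 pos [ 563.3 -120.1  255.7] F [ 0.1 -0.1  0.8] w 85.6
 shift now [143.7  54.6  -5.2] turn [22.62  0.21 -0.07]  shift after turn [143.7  48.7 -25.3]
```

Emit:
{"name": "apply_moves", "arguments": {"commands": [[0, 0, 0, 7.6, 0.1, 0], [0, 0, 0, 7.6, 0.1, 0], [0, 0, 0, 7.4, 0, 0], [40, 24, -12.6, 0, 0, 0], [50, 24.7, -12.7, 0, 0, 0], [0, 0, 0, 0, 0, 0], [0, 0, 0, 0, 0, 0]], "jaw": 50, "force": 30}}

```text
time: 4.47
eef_pos: [0.563, -0.0582, 0.1717]
orientation: [0.319, 1.534, -0.317]
contact_force: [0.6, 0.1, 1.4]
width: 0.585
```

```bash
python3 -c "
from h import *
to([.559,-.0654,.112],-23)
s=monitor.sense();C=cam('wrist',s);im=snapshot('wrist');save('w4',im);print(proj(C,[.559,-.0654,.119]))"
```

```text
t 4.47 pos [563.  -58.2 171.7] F [0.6 0.1 1.4] w 49.9
 shift now [59.6 -8.4 -1.5] turn [-0.27  0.71 -0.2 ]  shift after turn [59.7 -8.2 -0.8]
[[273.86392381 258.27467441]]
```

View pics/w4.png

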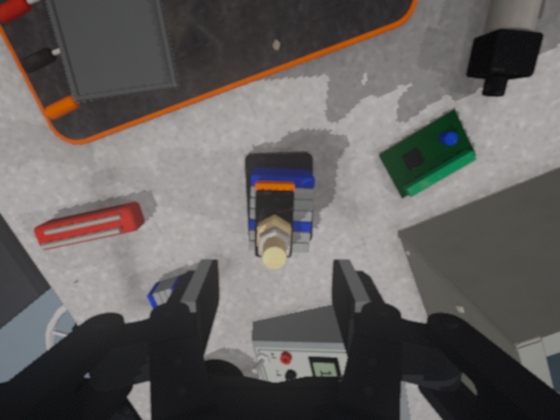

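Emit:
{"name": "apply_moves", "arguments": {"commands": [[20, -8.3, -1.2, -0.2, 0.7, -0.2], [20, 0, 0, 0, 0, 0], [0, 0, 0, 0, 0, 0]]}}

```text
time: 4.9
eef_pos: [0.5589, -0.068, 0.1312]
orientation: [0.317, 1.546, -0.317]
contact_force: [-0.4, -0.4, 0.5]
width: 0.583
```

```bash
python3 -c "
from h import *
to([.559,-.0654,.112],-23)"
```

```text
t 4.9 pos [558.9 -68.  131.2] F [-0.4 -0.4  0.5] w 49.8
 shift now [19.2  2.4 -1. ] turn [-0.16  0.11 -0.01]  shift after turn [19.2  2.4 -0.9]
```

Emit:
{"name": "apply_moves", "arguments": {"commands": [[10, 2.4, -1, 0, 0, 0], [9, 0, 0, 0, 0, 0], [0, 0, 0, 0, 0, 0]]}}

```text
time: 5.28
eef_pos: [0.5593, -0.0661, 0.1118]
orientation: [0.317, 1.544, -0.318]
contact_force: [-0.1, 0.4, 0.1]
width: 0.588
```

Emit:
{"name": "apply_moves", "arguments": {"commands": [[0, 0, 0, 0, 0, 0], [0, 0, 0, 0, 0, 0], [0, 0, 0, 0, 0, 0], [0, 0, 0, 0, 0, 0], [0, 0, 0, 0, 0, 0]], "jaw": 8, "force": 35}}

```text
time: 5.9
eef_pos: [0.5597, -0.066, 0.1127]
orientation: [0.317, 1.543, -0.317]
contact_force: [-0.4, -0.3, 0.4]
width: 0.202
```

Emit:
{"name": "apply_moves", "arguments": {"commands": [[-15, 0, 0, 0, 0, 0], [-35, 0, 0, 0, 0, 0], [-30, 0, 0, 0, 0, 0], [0, 0, 0, 0, 0, 0]]}}

```text
time: 6.4
eef_pos: [0.5595, -0.066, 0.198]
orientation: [0.317, 1.542, -0.317]
contact_force: [0.2, 0.9, -1.8]
width: 0.205
```

```bash
python3 -c "
from h import *
to([.6505,.1290,.120],-23)
im=snapshot('wrist');save('w5',im)"
```

```text
t 6.4 pos [559.5 -66.  198. ] F [ 0.2  0.9 -1.8] w 17.5
 shift now [ 78.3 215.    6.5] turn [-0.18  0.33 -0.06]  shift after turn [ 78.  215.1   7.6]
```

View pics/w5.png

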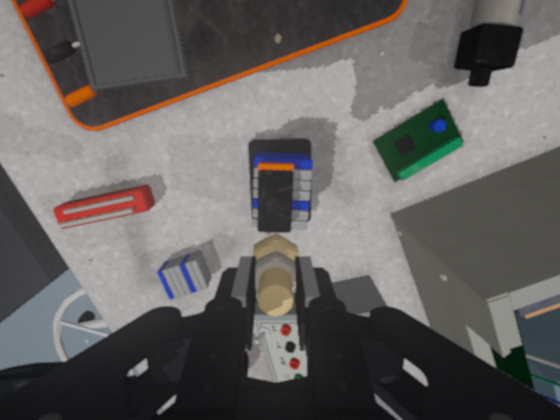

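Emit:
{"name": "apply_moves", "arguments": {"commands": [[0, 54, 2, 0, 0.2, 0], [0, 54, 2, 0, 0.1, 0], [30, 54, 2, 0, 0, 0], [30, 53, 1, 0, 0, 0], [18, 0, 0, 0, 0, 0], [0, 0, 0, 0, 0, 0], [0, 0, 0, 0, 0, 0]]}}

```text
time: 7.32
eef_pos: [0.6499, 0.1328, 0.1109]
orientation: [0.319, 1.556, -0.322]
contact_force: [-0.1, -0.4, 0.0]
width: 0.2
```

```bash
python3 -c "
from h import *
to([.6505,.1290,.060],-23)
s=monitor.sense();C=cam('wrist',s);im=snapshot('wrist');save('w6',im)
a=np.linspace(0,6.28,60)
for z in (.010,.014):
  p=proj(C,np.c_[.6505+.0205*np.cos(a),.129+.0205*np.sin(a),0*a+z])
  cv2.polylines(im:=np.ascontiguousarray(im),[p.astype(np.int32)],True,(255,0,0) if z<.012 else (0,255,0),1)
save('w6b',im)
"
```

```text
t 7.33 pos [649.9 132.8 110.9] F [-0.1 -0.4  0. ] w 17.1
 shift now [50.9 -3.   2.5] turn [-0.35 -0.47  0.21]  shift after turn [50.9 -3.2  2. ]
```

View pics/w6b.png

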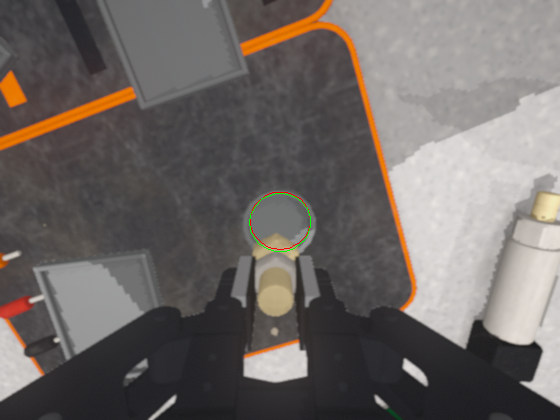

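```bash
python3 -c "
from h import *
im=cv2.imread('pics/w6b.png')[:,:,::-1];crop('w6c',im,225,175,335,275,5)"
```

```text
(no output)
```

View pics/w6c.png

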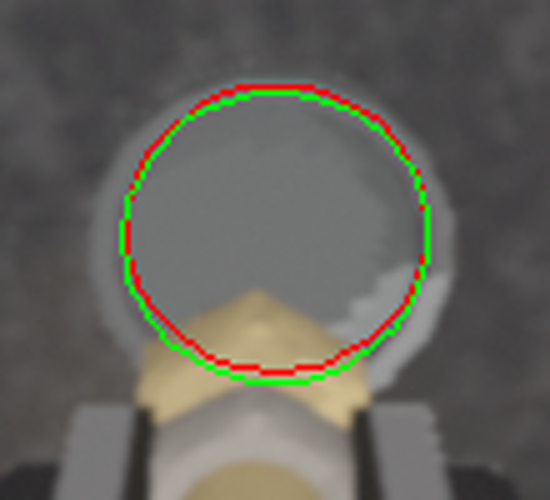

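Emit:
{"name": "apply_moves", "arguments": {"commands": [[25, -3.5, 2.2, -0.3, -0.4, 0.2], [20, 0, 0, 0, 0, 0], [0, 0, 0, 0, 0, 0]]}}

```text
time: 7.75
eef_pos: [0.6514, 0.1265, 0.068]
orientation: [0.319, 1.544, -0.317]
contact_force: [0.1, -0.6, -0.8]
width: 0.201
```

```bash
python3 -c "
from h import *
to([.6503,.1285,.0465],-23)"
```

```text
t 7.75 pos [651.4 126.5  68. ] F [ 0.1 -0.6 -0.8] w 17.2
 shift now [21.5  1.3 -1.8] turn [-0.23  0.16 -0.12]  shift after turn [21.5  1.4 -1.8]
```

Emit:
{"name": "apply_moves", "arguments": {"commands": [[9, 1, -1.3, 0, 0.1, 0], [5, 0, 0, 0, 0, 0], [3, 0, 0, 0, 0, 0], [0, 0, 0, 0, 0, 0]]}}

```text
time: 8.25
eef_pos: [0.6515, 0.1283, 0.0521]
orientation: [0.32, 1.543, -0.316]
contact_force: [-0.2, -0.6, -0.9]
width: 0.199
```

```bash
python3 -c "
from h import *
to([.6503,.1285,.0465],-23)"
```

```text
t 8.25 pos [651.5 128.3  52.1] F [-0.2 -0.6 -0.9] w 17.0
 shift now [ 5.6 -0.3 -1.2] turn [-0.24  0.19 -0.21]  shift after turn [ 5.6 -0.3 -1.2]
```

Emit:
{"name": "apply_moves", "arguments": {"commands": [[2, 0, -0.5, 0, 0, 0], [2, 0, -0.5, 0, 0, 0], [0, 0, 0, 0, 0, 0]]}}

```text
time: 8.62
eef_pos: [0.6519, 0.1288, 0.0514]
orientation: [0.321, 1.539, -0.314]
contact_force: [-0.2, -0.1, -0.9]
width: 0.202
```

Emit:
{"name": "apply_moves", "arguments": {"commands": [[1.5, 0, 0, 0, 0, 0], [0, 0, 0, 0, 0, 0]]}}

```text
time: 8.88
eef_pos: [0.6524, 0.129, 0.051]
orientation: [0.321, 1.538, -0.314]
contact_force: [-0.1, -1.1, -0.1]
width: 0.203
```

Emit:
{"name": "apply_moves", "arguments": {"commands": [[4, 0, -0.5, 0, 0, 0], [0, 0, 0, 0, 0, 0]]}}

```text
time: 9.12
eef_pos: [0.6535, 0.1294, 0.0512]
orientation: [0.322, 1.533, -0.312]
contact_force: [-1.1, 0.1, -0.5]
width: 0.203
```

```bash
python3 -c "
from h import *
to([.6503,.1285,.0465],-23)
im=snapshot('wrist');crop('w7',im,200,150,350,340,3)"
```

```text
t 9.12 pos [653.5 129.4  51.2] F [-1.1  0.1 -0.5] w 17.3
 shift now [ 4.7 -2.2 -2.6] turn [-0.22  0.72 -0.52]  shift after turn [ 4.7 -2.1 -2.6]
```

View pics/w7.png

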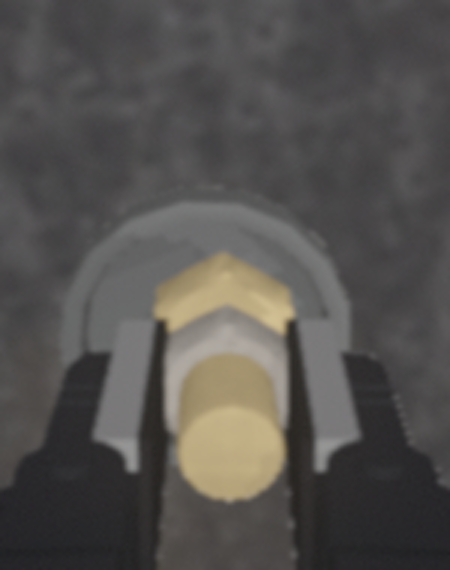

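```bash
python3 -c "
from h import *
im=snapshot('side');C=cam('side')
p=proj(C,[.651,.129,.02])[0].astype(int);print(p)
crop('s7',im,p[0]-50,p[1]-50,p[0]+50,p[1]+30,6)
im=snapshot('scene');C=cam('scene')
p=proj(C,[.651,.129,.02])[0].astype(int);print(p)
crop('c7',im,p[0]-50,p[1]-50,p[0]+50,p[1]+30,6)"
```

```text
[287 181]
[206 264]
```

View pics/s7.png

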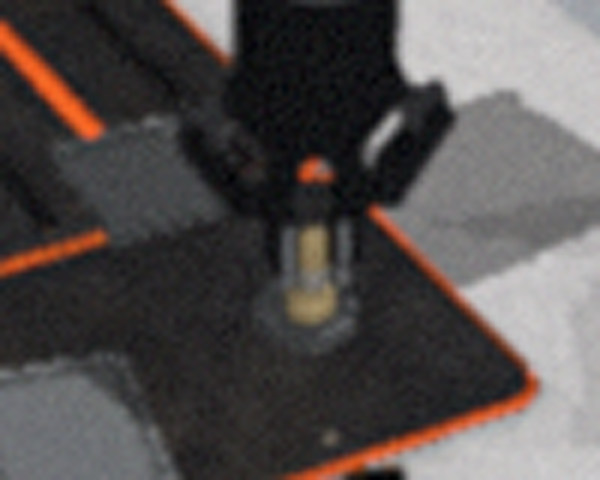

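View pics/c7.png

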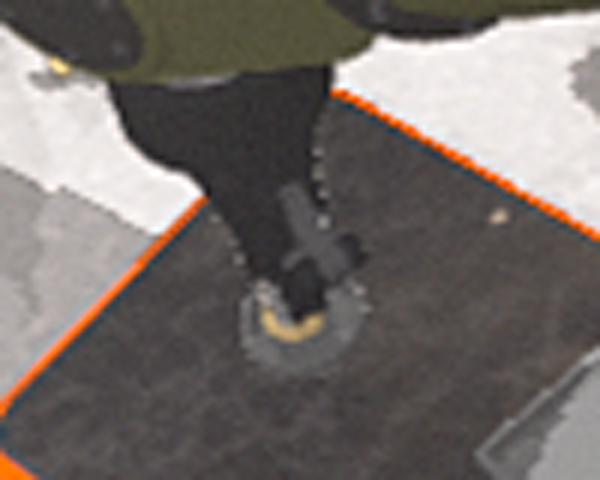

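Emit:
{"name": "apply_moves", "arguments": {"commands": [[-0.5, -1, -1.5, 0, 0.6, -0.4], [0, 0, 0, 0, 0, 0]]}}

```text
time: 9.52
eef_pos: [0.6514, 0.1291, 0.0508]
orientation: [0.319, 1.546, -0.317]
contact_force: [-1.1, 0.3, 6.1]
width: 0.199
```

Emit:
{"name": "apply_moves", "arguments": {"commands": [[0, 0, 0, 0, 0, 0], [0, 0, 0, 0, 0, 0], [0, 0, 0, 0, 0, 0], [0, 0, 0, 0, 0, 0]], "jaw": 34}}

```text
time: 10.02
eef_pos: [0.6508, 0.1291, 0.0495]
orientation: [0.318, 1.548, -0.318]
contact_force: [-0.7, 0.8, -0.6]
width: 0.399
```

```bash
python3 -c "
from h import *
to([.6503,.1285,.0465],-23)
im=snapshot('wrist');crop('w8',im,200,150,350,340,3)"
```

```text
t 10.03 pos [650.8 129.1  49.5] F [-0.7  0.8 -0.6] w 34.0
 shift now [ 3.  -0.7 -0.3] turn [-0.23 -0.06 -0.02]  shift after turn [ 3.  -0.7 -0.3]
```

View pics/w8.png

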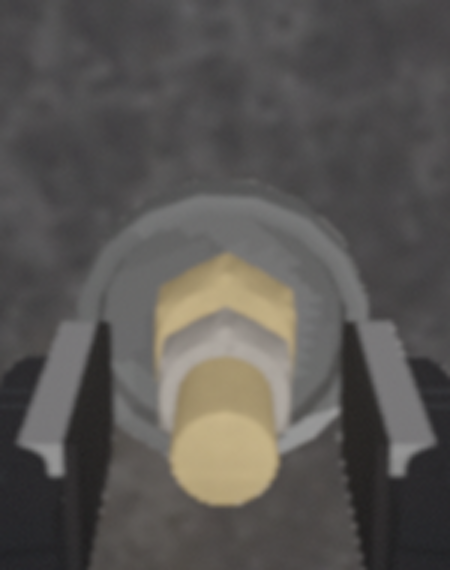

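Emit:
{"name": "apply_moves", "arguments": {"commands": [[-20, 0, 0, 0, 0, 0], [-50, 0, 0, 0, 0, 0], [-40, -50, 0, 0, 0, 0], [0, -55, 0, 0, 0, 0], [0, -55, 0, 0, 0, 0], [0, -35, 0, 0, 0, 0], [0, 0, 0, 0, 0, 0]]}}

```text
time: 10.95
eef_pos: [0.5735, -0.0537, 0.1719]
orientation: [0.317, 1.538, -0.316]
contact_force: [-0.5, 1.0, -0.2]
width: 0.4
```

```bash
python3 -c "
from h import *
to([.5613,-.0592,.082],-23)
c=camera_info('wrist');T=np.array(c['tool_from_camera'])
def tip(u,v,z):
    d=T[:3,:3]@np.array([(u-c['cx'])/c['fx'],(v-c['cy'])/c['fy'],1]);k=(z-T[2,3])/d[2];return (T[:3,3]+k*d)*1000
print(tip(200+345/3,150+322/3,.017),tip(200+110/3,150+322/3,-.017))
print(tip(200+297/3,150+320/3,.0087))
s=monitor.sense();C=cam('wrist',s);im=snapshot('wrist')
u,v=proj(C,[.5613,-.0592,.075])[0].astype(int);print(u,v)
save('w9',im);crop('w9c',im,u-70,v-60,u+70,v+60,5)
"
```

```text
t 10.95 pos [573.5 -53.7 171.9] F [-0.5  1.  -0.2] w 34.2
 shift now [ 89.8 -10.1  -9.9] turn [-0.16  0.52 -0.15]  shift after turn [89.9 -9.8 -9.1]
[17.7998911   7.96516569 17.        ] [ 10.15059241  11.44043681 -17.        ]
[ 2.3547027  15.24248258  8.7       ]
261 233
```

View pics/w9c.png

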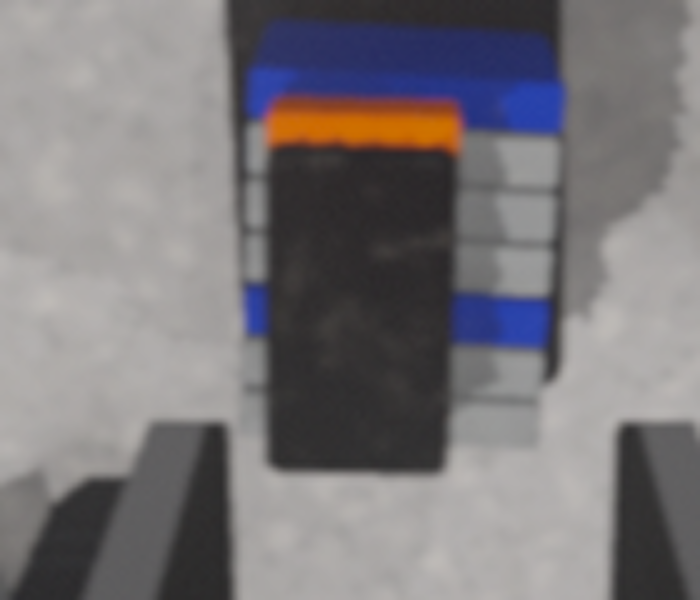

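```bash
cat >> h.py <<'E'
def quad(C,P,o,f,z):
    W=back(C,np.array(P)/f+np.array(o)-0.4,z)[:,:2]*1000
    d=np.diff(np.r_[W,W[:1]],axis=0)
    print('quad ctr',W.mean(0).round(1),'len',np.hypot(*d.T).round(1),'ang',np.degrees(np.arctan2(d[:,1],d[:,0])).round(1))
E
python3 -c "
from h import *
C=cam('wrist')
quad(C,[(268,103),(463,103),(443,468),(268,467)],(191,173),5,.075)
to([.5613,-.0592,.081],-23)
"
```

```text
quad ctr [563.4 -56.8] len [25.5 52.4 24.4 52.2] ang [ -23.3 -115.8  156.3   65.4]
t 11.0 pos [574.1 -52.7 172. ] F [-0.4 -0.  -0.2] w 33.7
 shift now [ 90.9 -11.3 -10. ] turn [-0.1   0.54 -0.17]  shift after turn [ 91.  -11.   -9.2]
```

Emit:
{"name": "apply_moves", "arguments": {"commands": [[30, -10, -8.5, 0.4, 0.5, -0.2], [25, 0, 0, 0.5, 0, 0], [0, 0, 0, 0, 0, 0], [0, 0, 0, 0, 0, 0]], "jaw": 44}}

```text
time: 11.5
eef_pos: [0.565, -0.0554, 0.1196]
orientation: [0.326, 1.541, -0.326]
contact_force: [0.6, 0.3, 0.2]
width: 0.518
```

```bash
python3 -c "
from h import *
to([.5625,-.0580,.081],-24)
s=monitor.sense();C=cam('wrist',s);im=snapshot('wrist')
crop('w10',im,190,180,360,320,4.5)
"
```

```text
t 11.5 pos [565.  -55.4 119.6] F [0.6 0.3 0.2] w 44.3
 shift now [38.6 -3.4 -1.5] turn [ 0.19  0.31 -0.07]  shift after turn [38.6 -3.4 -1.2]
```

View pics/w10.png

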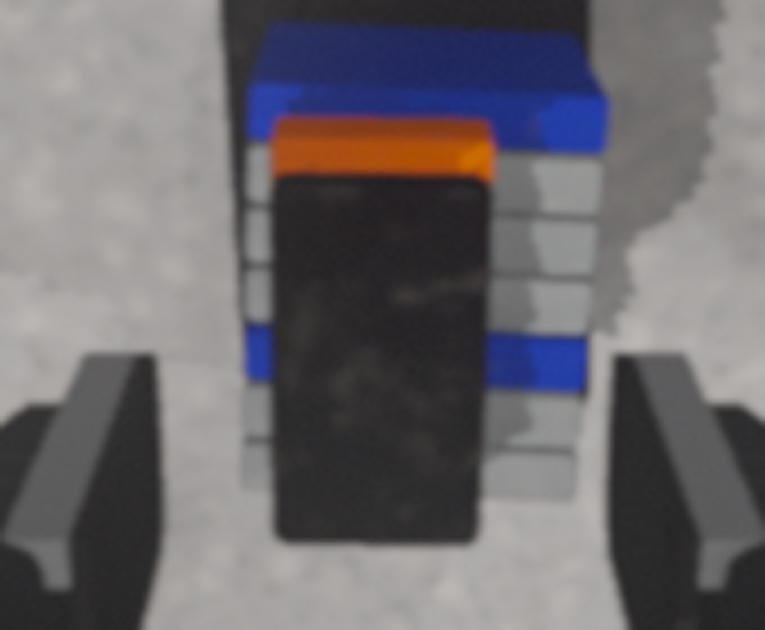

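Emit:
{"name": "apply_moves", "arguments": {"commands": [[20, -3.4, -1.3, 0.2, 0.3, 0], [15, 0, 0, 0, 0, 0], [2, 0, 0, 0, 0, 0], [0, 0, 0, 0, 0, 0]]}}

```text
time: 12.05
eef_pos: [0.5627, -0.058, 0.0807]
orientation: [0.33, 1.545, -0.328]
contact_force: [0.9, 0.4, -0.0]
width: 0.514
```

```bash
python3 -c "
from h import *
to([.5625,-.0580,.081],-24)
"
```

```text
t 12.05 pos [562.7 -58.   80.7] F [ 0.9  0.4 -0. ] w 43.9
 shift now [-0.3 -0.1 -0.2] turn [-0.    0.03 -0.08]  shift after turn [-0.3 -0.1 -0.2]
```

Emit:
{"name": "apply_moves", "arguments": {"commands": [[0, 0, 0, 0, 0, 0], [0, 0, 0, 0, 0, 0], [0, 0, 0, 0, 0, 0], [0, 0, 0, 0, 0, 0], [0, 0, 0, 0, 0, 0]], "jaw": 15, "force": 40}}

```text
time: 12.68
eef_pos: [0.5631, -0.0581, 0.0816]
orientation: [0.33, 1.543, -0.327]
contact_force: [0.3, -0.0, -0.6]
width: 0.29
```

Emit:
{"name": "apply_moves", "arguments": {"commands": [[-15, 0, 0, 0, 0, 0], [-35, 0, 0, 0, 0, 0], [-35, 0, 0, 0, 0, 0], [0, 0, 0, 0, 0, 0]]}}

```text
time: 13.18
eef_pos: [0.5631, -0.0581, 0.1723]
orientation: [0.33, 1.542, -0.327]
contact_force: [-0.4, -0.1, -1.4]
width: 0.291
```

```bash
python3 -c "
from h import *
import pickle
to([.5115,.3142,.12],19)
s=monitor.sense();im=snapshot('wrist');save('w11',im)
im,C=pickle.load(open('w2.pkl','rb'))
crop('nb',im,170,20,380,165,3.8)
crop('nc',im,170,180,270,290,5)
"
```

```text
t 13.18 pos [563.1 -58.1 172.3] F [-0.4 -0.1 -1.4] w 24.9
 shift now [  52.3  319.1 -198.8] turn [-4.3e+01  2.3e-01 -4.0e-02]  shift after turn [ 52.3 368.9  72.5]
```

View pics/w11.png

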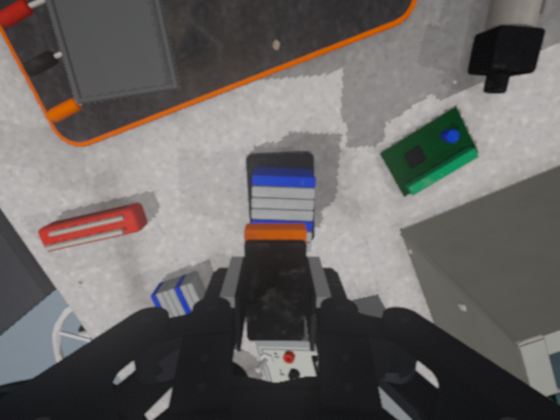

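View pics/nb.png

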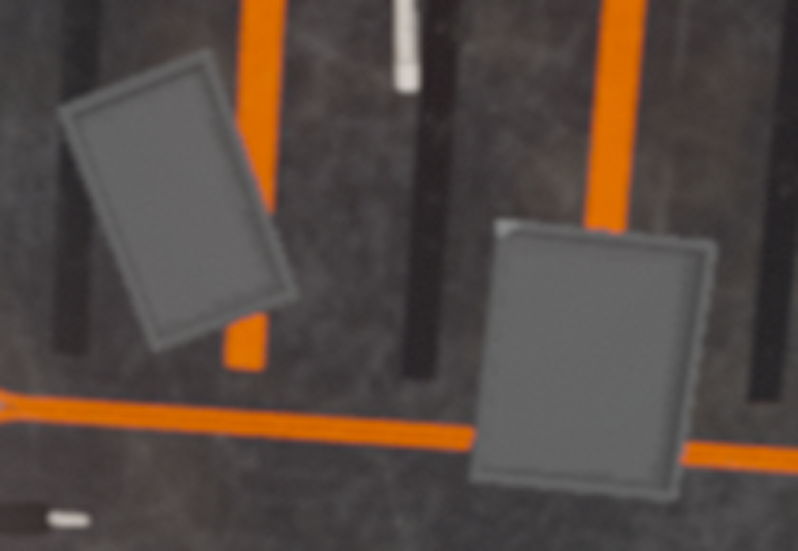

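View pics/nc.png

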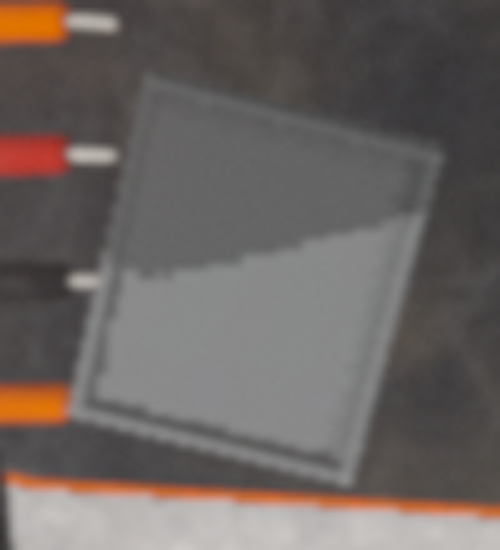

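```bash
python3 -c "
from h import *
import pickle
im,C=pickle.load(open('w2.pkl','rb'))
for z in (.014,.018):
  quad(C,[(62,108),(208,52),(297,297),(157,350)],(170,20),3.8,z)
  quad(C,[(496,222),(716,242),(675,499),(472,480)],(170,20),3.8,z)
  quad(C,[(148,76),(443,153),(350,486),(72,412)],(170,180),5,z)
"
```

```text
quad ctr [511.8 314.2] len [47.7 74.6 48.  75.3] ang [  18.7  -70.4 -160.5  109.4]
quad ctr [640.3 266.1] len [69.2 80.3 67.4 79.8] ang [ -5.  -95.9 174.6  85.4]
quad ctr [505.2 108.2] len [ 79.3 101.   79.4  99.2] ang [ -15.4 -105.9  163.3   74.1]
quad ctr [512.4 313.9] len [47.3 74.  47.5 74.6] ang [  18.7  -70.4 -160.5  109.4]
quad ctr [639.8 266.2] len [68.6 79.5 66.8 79. ] ang [ -5.  -95.9 174.6  85.4]
quad ctr [505.9 109.7] len [ 78.6 100.1  78.6  98.3] ang [ -15.4 -105.9  163.3   74.1]
```

Emit:
{"name": "apply_moves", "arguments": {"commands": [[0, 0, 0, -10.2, 0.1, 0], [0, 0, 0, -10.2, 0.1, 0], [0, 0, 0, -10.2, 0, 0], [0, 0, 0, -10.2, 0, 0], [0, 60, 12, -2, 0, 0], [0, 60, 12, 0, 0, 0], [0, 60, 12, 0, 0, 0], [0, 60, 12, 0, 0, 0], [0, 60, 12, 0, 0, 0], [0, 50, 10, 0, 0, 0], [0, 0, 0, 0, 0, 0], [0, 0, 0, 0, 0, 0]]}}

```text
time: 14.72
eef_pos: [0.5034, 0.3034, 0.1631]
orientation: [-0.275, 1.57, 0.279]
contact_force: [0.2, -0.2, 0.3]
width: 0.29
```

```bash
python3 -c "
from h import *
to([.512,.3140,.09],19.2)
"
```

```text
t 14.72 pos [503.4 303.4 163.1] F [ 0.2 -0.2  0.3] w 24.7
 shift now [72.9  6.6 12.9] turn [ 0.96 -0.92 -0.3 ]  shift after turn [73.1  7.2 11.6]
```

Emit:
{"name": "apply_moves", "arguments": {"commands": [[30, 7, 12, 1, -0.9, -0.3], [20, 0, 0, 0, 0, 0], [0, 0, 0, 0, 0, 0], [0, 0, 0, 0, 0, 0]]}}

```text
time: 15.22
eef_pos: [0.5135, 0.3102, 0.1122]
orientation: [-0.258, 1.556, 0.258]
contact_force: [-0.2, -0.3, -0.7]
width: 0.285
```

```bash
python3 -c "
from h import *
to([.512,.3140,.037],19.2)
s=monitor.sense();C=cam('wrist',s);im=np.ascontiguousarray(snapshot('wrist'))
Q=lambda c,y,w,h,z:np.c_[np.array([[-w,-h],[w,-h],[w,h],[-w,h]])/2@Ro.from_euler('z',y,degrees=True).as_matrix()[:2,:2].T+c,[z]*4]
cv2.polylines(im,[proj(C,Q([.512,.314],19.2,.05,.076,.018)).astype(int)],True,(255,0,0),1)
crop('w12',im,170,120,390,360,2.6)
"
```

```text
t 15.22 pos [513.5 310.2 112.2] F [-0.2 -0.3 -0.7] w 24.4
 shift now [75.2  4.1 -0.1] turn [-0.36 -0.02  0.03]  shift after turn [75.2  4.1 -0.1]
```

View pics/w12.png

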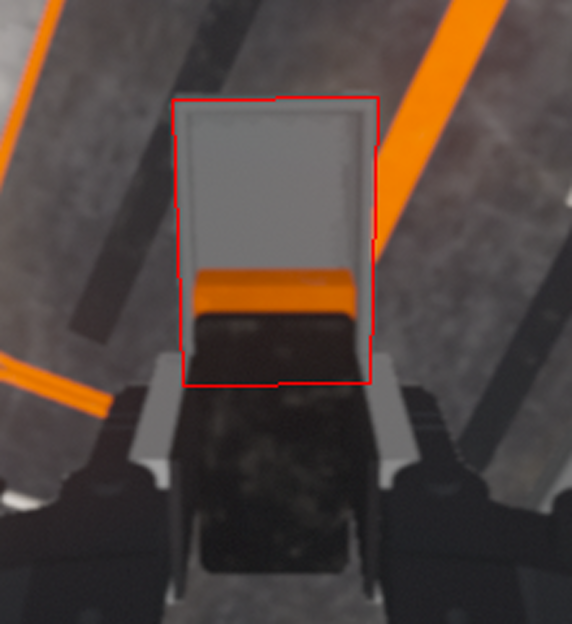

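```bash
python3 -c "
from h import *
c=camera_info('wrist');T=np.array(c['tool_from_camera'])
for v in (268,284,572):
    d=T[:3,:3]@np.array([0,(120+v/2.6-c['cy'])/c['fy'],1]);k=(.006-T[0,3])/d[0];print(v,(T[:3,3]+k*d)*1000)
"
```

```text
268 [ 6.         28.75609608 -0.92862779]
284 [ 6.         26.16604284 -0.92929794]
572 [  6.         -25.7354723   -0.94272698]
```

Emit:
{"name": "apply_moves", "arguments": {"commands": [[25, 4, 0, -0.3, 0, 0], [25, 0, 0, 0, 0, 0], [8, 0, 0, 0, 0, 0], [0, 0, 0, 0, 0, 0]]}}

```text
time: 15.78
eef_pos: [0.5142, 0.314, 0.0572]
orientation: [-0.26, 1.549, 0.262]
contact_force: [-0.4, -0.2, -0.8]
width: 0.29
```

```bash
python3 -c "
from h import *
to([.512,.3140,.036],19.2)
"
```

```text
t 15.78 pos [514.2 314.   57.2] F [-0.4 -0.2 -0.8] w 24.7
 shift now [21.2  0.7 -2.2] turn [-0.13  0.33 -0.03]  shift after turn [21.2  0.8 -2. ]
```

Emit:
{"name": "apply_moves", "arguments": {"commands": [[10, 0.7, -2.2, 0, 0.3, 0], [7, 0, 0, 0, 0, 0], [0, 0, 0, 0, 0, 0]]}}

```text
time: 16.15
eef_pos: [0.5125, 0.3142, 0.041]
orientation: [-0.26, 1.552, 0.262]
contact_force: [0.3, 0.4, 0.2]
width: 0.29
```

Emit:
{"name": "apply_moves", "arguments": {"commands": [[3, 0, 0, 0, 0, 0], [2, 0, 0, 0, 0, 0], [0, 0, 0, 0, 0, 0]]}}

```text
time: 16.52
eef_pos: [0.5128, 0.3144, 0.0367]
orientation: [-0.26, 1.552, 0.262]
contact_force: [-0.1, 0.4, -1.4]
width: 0.29
```

```bash
python3 -c "
from h import *
to([.512,.3140,.036],19.2)
"
```

```text
t 16.52 pos [512.8 314.4  36.7] F [-0.1  0.4 -1.4] w 24.8
 shift now [ 0.7 -0.1 -0.9] turn [-0.13  0.2  -0.06]  shift after turn [ 0.7 -0.1 -0.9]
```

Emit:
{"name": "apply_moves", "arguments": {"commands": [[1.5, 0, -0.5, 0, 0, 0], [0, 0, 0, 0, 0, 0]]}}

```text
time: 16.77
eef_pos: [0.513, 0.3145, 0.0368]
orientation: [-0.259, 1.549, 0.263]
contact_force: [-0.2, -0.7, -1.0]
width: 0.291
```

Emit:
{"name": "apply_moves", "arguments": {"commands": [[1.5, 0, 0, 0, 0, 0], [0, 0, 0, 0, 0, 0]]}}

```text
time: 17.02
eef_pos: [0.5133, 0.3146, 0.0367]
orientation: [-0.259, 1.549, 0.263]
contact_force: [0.1, 0.2, -0.4]
width: 0.29
```

Emit:
{"name": "apply_moves", "arguments": {"commands": [[0, 0, 0, 0, 0, 0], [0, 0, 0, 0, 0, 0], [0, 0, 0, 0, 0, 0]], "jaw": 44}}

```text
time: 17.4
eef_pos: [0.5132, 0.3146, 0.0361]
orientation: [-0.259, 1.549, 0.263]
contact_force: [0.1, -0.9, 0.2]
width: 0.515
```

Emit:
{"name": "apply_moves", "arguments": {"commands": [[-25, 0, 0, 0, 0, 0], [-50, 0, 0, 0, 0, 0], [-50, 0, 0, 0, 0, 0], [0, 0, 0, 0, 0, 0]]}}

```text
time: 17.9
eef_pos: [0.5122, 0.314, 0.1637]
orientation: [-0.26, 1.551, 0.262]
contact_force: [0.4, 0.2, -0.5]
width: 0.517
```

```bash
python3 -c "
from h import *
to([.5667,-.0622,.16],-24)
im=snapshot('wrist');save('w13',im)
im=snapshot('scene');save('c13',im[180:420,80:360].repeat(2,0).repeat(2,1))
"
```

```text
t 17.9 pos [512.2 314.  163.7] F [ 0.4  0.2 -0.5] w 44.2
 shift now [   3.1 -373.4  -71.5] turn [43.07  0.2  -0.14]  shift after turn [   3.7 -321.5  202.8]
```

View pics/w13.png

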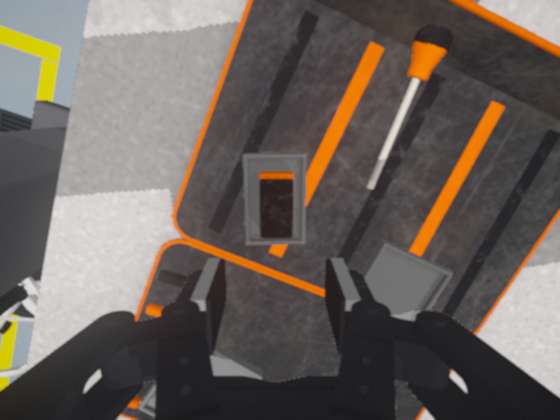

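View pics/c13.png

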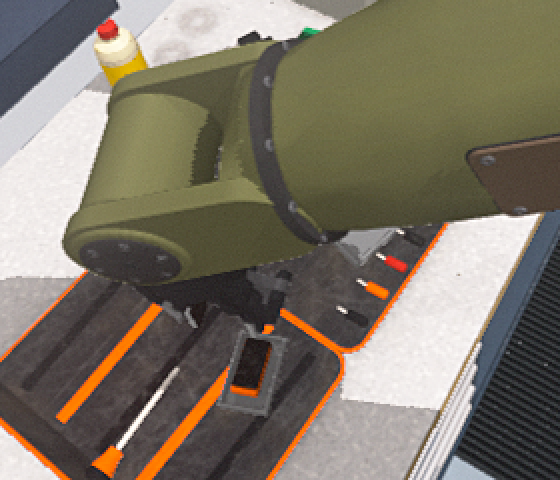

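Emit:
{"name": "apply_moves", "arguments": {"commands": [[0, 0, 0, 10.3, 0, 0], [0, 0, 0, 10.3, 0, 0], [0, 0, 0, 10.3, 0, 0], [0, 0, 0, 10.3, 0, 0], [0, -46, 29, 2, 0, 0], [0, -46, 29, 0, 0, 0], [0, -46, 29, 0, 0, 0], [0, -46, 29, 0, 0, 0], [0, -46, 29, 0, 0, 0], [0, -46, 29, 0, 0, 0], [0, -46, 29, 0, 0, 0], [0, 0, 0, 0, 0, 0]], "jaw": 68}}

```text
time: 19.5
eef_pos: [0.5509, -0.0774, 0.1399]
orientation: [0.339, 1.573, -0.362]
contact_force: [0.2, 0.1, -1.0]
width: 0.796
```

```bash
python3 -c "
from h import *
s=monitor.sense();C=cam('wrist',s);im=snapshot('wrist')
to([.5667,-.0622,.047],-24)
u,v=proj(C,[.5667,-.0622,.058])[0].astype(int);u0=max(0,u-75);v0=max(0,v-60);print(u0,v0)
crop('w14',im,u0,v0,u+75,v+60,5)
"
```

```text
t 19.55 pos [550.7 -75.7 139.7] F [-0.3 -0.5 -0. ] w 67.5
 shift now [92.  21.  11.1] turn [-1.44 -1.55  1.16]  shift after turn [92.7 18.8  9.1]
217 132
```

View pics/w14.png

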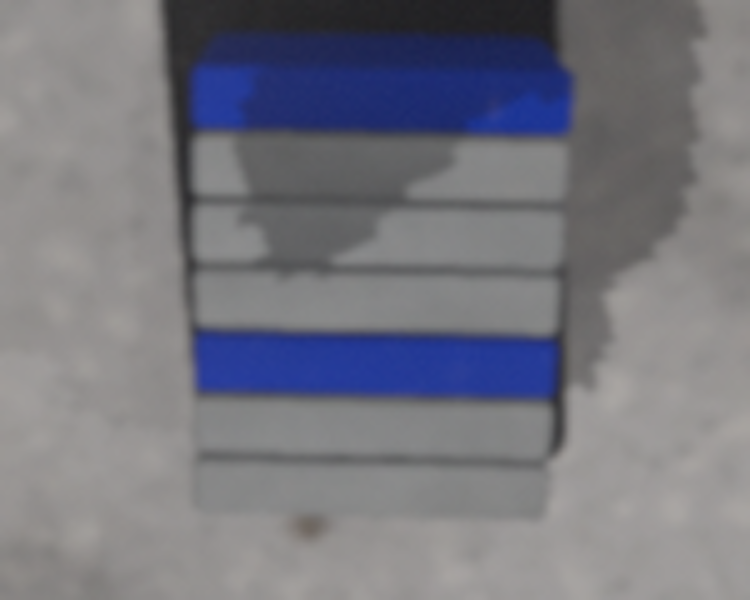

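Emit:
{"name": "apply_moves", "arguments": {"commands": [[0, 18, 9, -1.4, -1.5, 1.1], [0, 0, 0, 0, 0, 0], [0, 0, 0, 0, 0, 0]]}}

```text
time: 19.92
eef_pos: [0.5672, -0.0592, 0.1375]
orientation: [0.325, 1.548, -0.325]
contact_force: [-0.7, -0.4, -0.6]
width: 0.8
```

```bash
python3 -c "
from h import *
s=monitor.sense();C=cam('wrist',s);im=snapshot('wrist')
to([.5667,-.0622,.047],-24)
u,v=proj(C,[.5667,-.0622,.058])[0].astype(int);u0=max(0,u-75);v0=max(0,v-60);print(u0,v0)
crop('w15',im,u0,v0,u+75,v+60,5)
"
```

```text
t 19.98 pos [567.2 -59.3 137.5] F [-0.6 -0.6  0.5] w 68.0
 shift now [90.5 -2.9  0.8] turn [ 0.27 -0.09 -0.01]  shift after turn [90.5 -2.9  0.7]
202 172
```

View pics/w15.png

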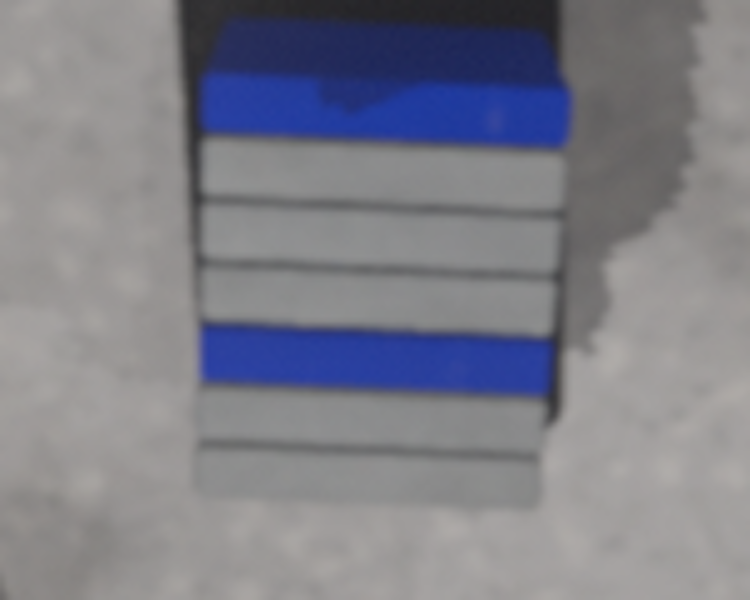

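```bash
python3 -c "
from h import *
C=cam('wrist')
quad(C,[(203,72),(570,88),(541,507),(193,494)],(202,172),5,.058)
"
```

```text
quad ctr [566.6 -61.4] len [44.2 55.7 45.1 55.8] ang [ -26.3 -115.7  153.9   63.4]
```

Emit:
{"name": "apply_moves", "arguments": {"commands": [[30, -2.5, 0.2, 1.8, 0, 0], [30, 0, 0, 0, 0, 0], [0, 0, 0, 0, 0, 0], [0, 0, 0, 0, 0, 0]]}}

```text
time: 20.48
eef_pos: [0.567, -0.0606, 0.0783]
orientation: [0.349, 1.541, -0.348]
contact_force: [0.2, 0.2, 0.4]
width: 0.796
```

```bash
python3 -c "
from h import *
im=snapshot('wrist')
to([.5666,-.0616,.048],-25.8)
save('w16',im)
"
```

```text
t 20.52 pos [567.  -60.6  78.2] F [ 0.2 -0.9 -0.2] w 68.1
 shift now [30.2 -1.1  0.1] turn [ 0.31  0.06 -0.04]  shift after turn [30.2 -1.1  0.1]
```

View pics/w16.png

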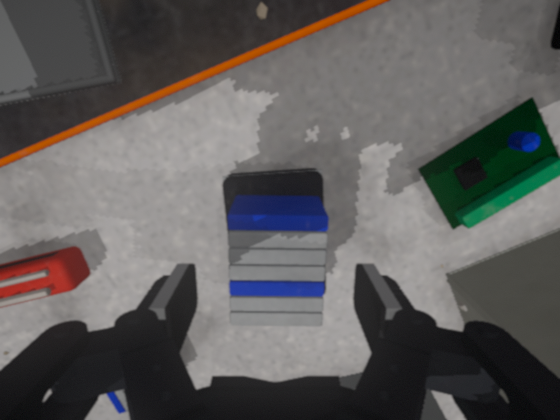

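Emit:
{"name": "apply_moves", "arguments": {"commands": [[15, -1, 0.5, 0.2, 0, 0], [13, 0, 0, 0, 0, 0], [2, 0, 0, 0, 0, 0], [0, 0, 0, 0, 0, 0]]}}

```text
time: 21.02
eef_pos: [0.5675, -0.0619, 0.0475]
orientation: [0.352, 1.539, -0.351]
contact_force: [-0.2, -0.4, 0.5]
width: 0.798
```

Emit:
{"name": "apply_moves", "arguments": {"commands": [[0, 0, 0, 0, 0, 0], [0, 0, 0, 0, 0, 0], [0, 0, 0, 0, 0, 0], [0, 0, 0, 0, 0, 0], [0, 0, 0, 0, 0, 0]], "jaw": 35, "force": 45}}

```text
time: 21.65
eef_pos: [0.5678, -0.0619, 0.0481]
orientation: [0.352, 1.538, -0.351]
contact_force: [-0.4, -0.3, -0.8]
width: 0.518
```

Emit:
{"name": "apply_moves", "arguments": {"commands": [[-10, 0, 0, 0, 0, 0], [-35, 0, 0, 0, 0, 0], [-45, 0, 0, 0, 0, 0], [-45, 0, 0, 0, 0, 0], [0, 0, 0, 0, 0, 0], [0, 0, 0, 0, 0, 0]]}}

```text
time: 22.4
eef_pos: [0.5668, -0.0618, 0.1896]
orientation: [0.352, 1.538, -0.351]
contact_force: [1.0, 0.2, -2.5]
width: 0.517
```

```bash
python3 -c "
from h import *
im=snapshot('wrist')
to([.640,.2662,.12],-5)
save('w17',im)
"
```

```text
t 22.45 pos [567.  -61.8 189.7] F [-0.1  1.  -1.2] w 44.2
 shift now [ 69.9 327.1 -76.8] turn [-20.7    0.27  -0.05]  shift after turn [ 69.7 333.1  44.2]
```

View pics/w17.png

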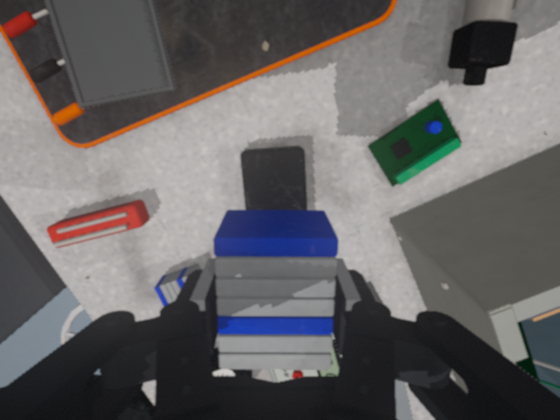

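Emit:
{"name": "apply_moves", "arguments": {"commands": [[0, 0, 0, -10.3, 0.1, 0], [0, 0, 0, -10.3, 0.1, 0], [0, 57, 7.5, 0, 0, 0], [0, 57, 7.5, 0, 0, 0], [0, 57, 7.5, 0, 0, 0], [0, 57, 7.5, 0, 0, 0], [0, 57, 7.5, 0, 0, 0], [0, 48, 7.5, 0, 0, 0], [0, 0, 0, 0, 0, 0], [0, 0, 0, 0, 0, 0]]}}

```text
time: 23.7
eef_pos: [0.6359, 0.2757, 0.1757]
orientation: [0.059, 1.588, -0.064]
contact_force: [-0.8, 0.3, -0.5]
width: 0.519
```

```bash
python3 -c "
from h import *
to([.640,.2662,.12],-5)
"
```

```text
t 23.7 pos [635.9 275.7 175.7] F [-0.8  0.3 -0.5] w 44.3
 shift now [55.6 -8.9  5.8] turn [ 0.53 -1.01  0.24]  shift after turn [55.7 -9.1  4.9]
```

Emit:
{"name": "apply_moves", "arguments": {"commands": [[30, -9, 5.5, 0.5, -1, 0.2], [25, 0, 0, 0, 0, 0], [0, 0, 0, 0, 0, 0], [0, 0, 0, 0, 0, 0]]}}

```text
time: 24.2
eef_pos: [0.6406, 0.2616, 0.1198]
orientation: [0.071, 1.57, -0.073]
contact_force: [0.4, 0.1, -0.4]
width: 0.521
```

```bash
python3 -c "
from h import *
to([.640,.2662,.041],-5)
s=monitor.sense();C=cam('wrist',s);im=np.ascontiguousarray(snapshot('wrist'))
Q=lambda c,y,w,h,z:np.c_[np.array([[-w,-h],[w,-h],[w,h],[-w,h]])/2@Ro.from_euler('z',y,degrees=True).as_matrix()[:2,:2].T+c,[z]*4]
cv2.polylines(im,[proj(C,Q([.640,.2662],-5,.069,.081,.018)).astype(int)],True,(255,0,0),1)
crop('w18',im,150,120,400,390,2.2)
"
```

```text
t 24.2 pos [640.6 261.6 119.8] F [ 0.4  0.1 -0.4] w 44.5
 shift now [78.8  4.6 -1. ] turn [-0.23 -0.01  0.07]  shift after turn [78.8  4.5 -1. ]
```

View pics/w18.png

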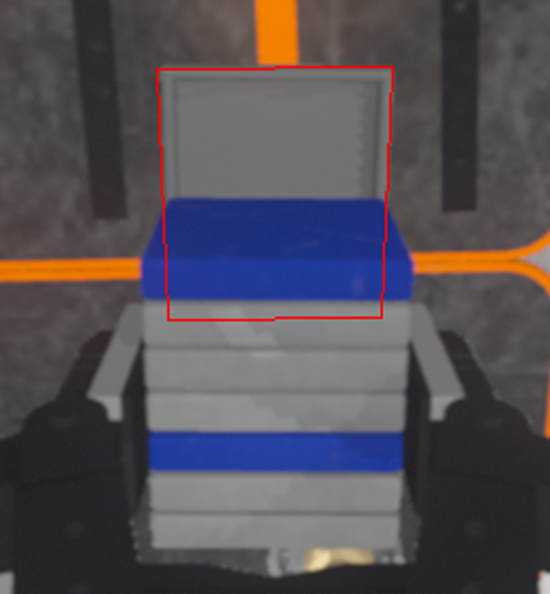

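```bash
python3 -c "
from h import *
c=camera_info('wrist');T=np.array(c['tool_from_camera'])
for v in (259,548):
    d=T[:3,:3]@np.array([0,(120+v/2.2-c['cy'])/c['fy'],1]);k=(-.010-T[0,3])/d[0];print(v,(T[:3,3]+k*d)*1000)
"
```

```text
259 [-10.          28.34593371  -0.92917735]
548 [-10.         -27.66309889  -0.94368315]
```

Emit:
{"name": "apply_moves", "arguments": {"commands": [[25, 4, -1, -0.2, 0, 0], [25, 0, 0, 0, 0, 0], [10, 0, 0, 0, 0, 0], [0, 0, 0, 0, 0, 0]]}}

```text
time: 24.75
eef_pos: [0.6419, 0.2659, 0.0635]
orientation: [0.07, 1.564, -0.068]
contact_force: [-0.2, -0.2, -1.5]
width: 0.515
```

```bash
python3 -c "
from h import *
to([.640,.2662,.039],-5)
"
```

```text
t 24.75 pos [641.9 265.9  63.5] F [-0.2 -0.2 -1.5] w 44.0
 shift now [24.5  0.1 -2. ] turn [-0.06  0.34 -0.09]  shift after turn [24.5  0.2 -1.9]
```

Emit:
{"name": "apply_moves", "arguments": {"commands": [[12, 0, -2, 0, 0.3, 0], [8, 0, 0, 0, 0, 0], [0, 0, 0, 0, 0, 0]]}}

```text
time: 25.12
eef_pos: [0.6406, 0.2663, 0.0443]
orientation: [0.071, 1.567, -0.067]
contact_force: [-0.9, 0.3, -0.7]
width: 0.518
```

Emit:
{"name": "apply_moves", "arguments": {"commands": [[3, 0, 0, 0, 0, 0], [0, 0, 0, 0, 0, 0]]}}

```text
time: 25.38
eef_pos: [0.6408, 0.2664, 0.0416]
orientation: [0.071, 1.566, -0.067]
contact_force: [-0.8, 1.4, -0.5]
width: 0.522
```

```bash
python3 -c "
from h import *
to([.640,.2662,.039],-5)
"
```

```text
t 25.38 pos [640.8 266.4  41.6] F [-0.8  1.4 -0.5] w 44.5
 shift now [ 2.6 -0.3 -0.8] turn [-0.06  0.19 -0.17]  shift after turn [ 2.6 -0.3 -0.8]
```

Emit:
{"name": "apply_moves", "arguments": {"commands": [[2, 0, 0, 0, 0, 0], [0, 0, 0, 0, 0, 0]]}}

```text
time: 25.62
eef_pos: [0.641, 0.2664, 0.0398]
orientation: [0.072, 1.566, -0.067]
contact_force: [-0.2, 0.5, -0.8]
width: 0.523
```

Emit:
{"name": "apply_moves", "arguments": {"commands": [[2, 0, 0, 0, 0, 0], [0, 0, 0, 0, 0, 0]]}}

```text
time: 25.88
eef_pos: [0.6413, 0.2666, 0.0399]
orientation: [0.072, 1.565, -0.067]
contact_force: [0.6, -0.1, -1.5]
width: 0.519
```

Emit:
{"name": "apply_moves", "arguments": {"commands": [[0, 0, 0, 0, 0, 0], [0, 0, 0, 0, 0, 0], [0, 0, 0, 0, 0, 0]], "jaw": 64}}

```text
time: 26.25
eef_pos: [0.6414, 0.2666, 0.0399]
orientation: [0.072, 1.564, -0.066]
contact_force: [0.7, -0.7, 0.0]
width: 0.749
```

Emit:
{"name": "apply_moves", "arguments": {"commands": [[-20, 0, 0, 0, 0, 0], [-50, 0, 0, 0, 0, 0], [-60, 0, 0, 0, 0, 0], [-30, 0, 0, 0, 0, 0], [0, 0, 0, 0, 0, 0]]}}

```text
time: 26.88
eef_pos: [0.6405, 0.2661, 0.2107]
orientation: [0.073, 1.561, -0.065]
contact_force: [0.5, -0.4, -0.3]
width: 0.749
```

```bash
python3 -c "
from h import *
to([.567,-.061,.16],-22.5)
im=snapshot('wrist');save('w19',im)
"
```

```text
t 26.88 pos [640.5 266.1 210.7] F [ 0.5 -0.4 -0.3] w 63.9
 shift now [  48.6 -332.5  -44.8] turn [17.45  0.44 -0.37]  shift after turn [  50.7 -330.3   57.3]
```

View pics/w19.png

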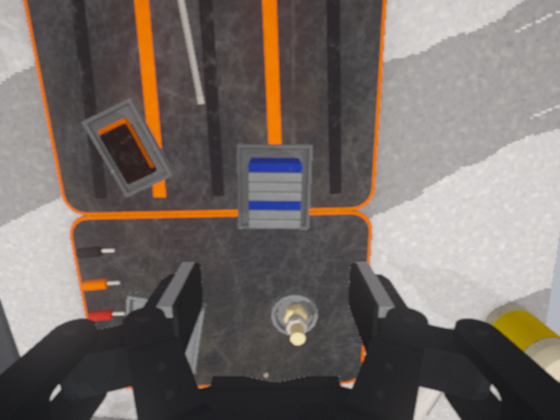

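Emit:
{"name": "apply_moves", "arguments": {"commands": [[0, 0, 0, 8.7, 0.2, -0.2], [0, 0, 0, 8.7, 0.2, -0.2], [0, -55, 9.5, 0, 0, 0], [0, -55, 9.5, 0, 0, 0], [0, -55, 9.5, 0, 0, 0], [0, -55, 9.5, 0, 0, 0], [0, -55, 9.5, 0, 0, 0], [0, -52, 9.5, 0, 0, 0], [25, 0, 0, 0, 0, 0], [0, 0, 0, 0, 0, 0], [0, 0, 0, 0, 0, 0]], "jaw": 78}}

```text
time: 28.3
eef_pos: [0.5563, -0.0672, 0.1729]
orientation: [0.31, 1.568, -0.322]
contact_force: [0.0, 0.1, 0.8]
width: 0.913
```

```bash
python3 -c "
from h import *
s=monitor.sense();C=cam('wrist',s);im=snapshot('wrist')
to([.567,-.061,.10],-22.5)
u,v=proj(C,[.567,-.061,.022])[0].astype(int);u0=max(0,u-70);v0=max(0,v-60);print(u0,v0)
crop('w20',im,u0,v0,u+70,v+60,5)
"
```

```text
t 28.35 pos [556.3 -67.1 172.7] F [-0.2 -0.5  0.1] w 77.9
 shift now [72.5 10.6  8.9] turn [-0.51 -1.08  0.64]  shift after turn [72.7  9.7  7.6]
218 124
```

View pics/w20.png

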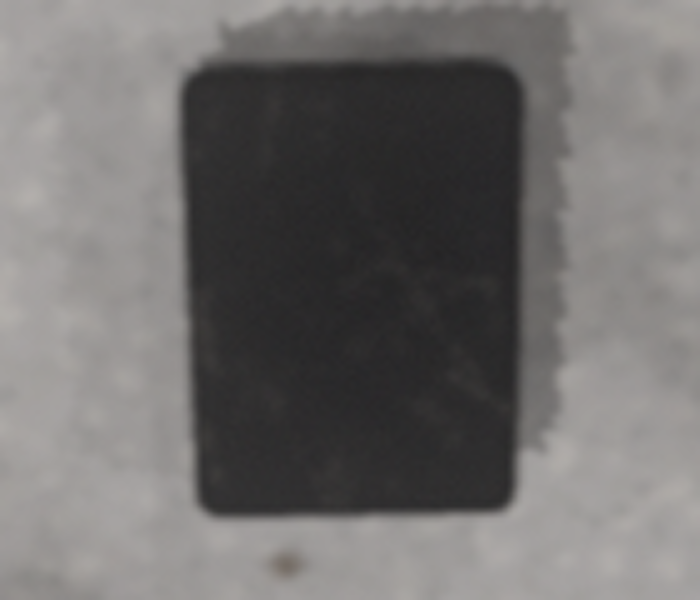

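```bash
python3 -c "
from h import *
C=cam('wrist')
quad(C,[(182,66),(523,66),(517,516),(199,516)],(218,124),5,.022)
quad(C,[(182,80),(523,80),(517,516),(199,516)],(218,124),5,.022)
"
```

```text
quad ctr [567.4 -59.8] len [52.8 74.  53.3 74.3] ang [ -22.9 -111.5  157.3   68.1]
quad ctr [567.  -60.8] len [52.9 71.9 53.3 72.1] ang [ -22.9 -111.5  157.3   68.2]
```

Emit:
{"name": "apply_moves", "arguments": {"commands": [[40, 10, 8, -0.6, -1, 0.6], [50, 0, 0, 0, 0, 0], [20, 0, 0, 0, 0, 0], [0, 0, 0, 0, 0, 0], [0, 0, 0, 0, 0, 0]]}}

```text
time: 28.98
eef_pos: [0.5698, -0.0583, 0.0638]
orientation: [0.303, 1.544, -0.303]
contact_force: [0.4, 0.2, -0.1]
width: 0.912
```

```bash
python3 -c "
from h import *
to([.5672,-.0605,.023],-22.3)
im=snapshot('wrist');save('w21',im)
"
```

```text
t 28.98 pos [569.8 -58.3  63.8] F [ 0.4  0.2 -0.1] w 77.9
 shift now [40.8 -3.1 -1.8] turn [ 0.18  0.31 -0.07]  shift after turn [40.8 -3.  -1.5]
```

View pics/w21.png

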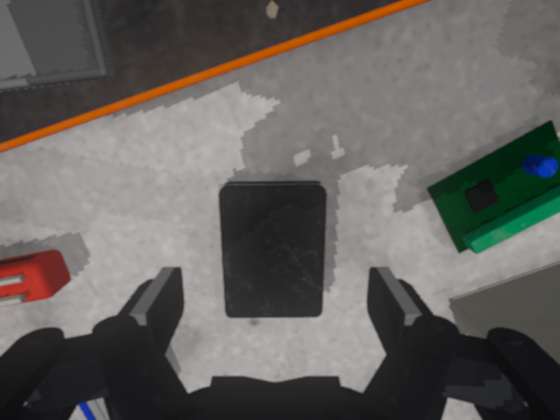

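Emit:
{"name": "apply_moves", "arguments": {"commands": [[18, -3, -2, 0.2, 0.3, 0], [15, 0, 0, 0, 0, 0], [5, 0, 0, 0, 0, 0], [0, 0, 0, 0, 0, 0]]}}

```text
time: 29.52
eef_pos: [0.5672, -0.0606, 0.0244]
orientation: [0.307, 1.547, -0.305]
contact_force: [0.1, -0.5, -0.0]
width: 0.914
```

```bash
python3 -c "
from h import *
to([.5672,-.0605,.023],-22.3)
im=snapshot('side');C=cam('side')
p=proj(C,[.567,-.06,.02])[0].astype(int)
crop('s21',im,p[0]-50,p[1]-50,p[0]+50,p[1]+30,6)
"
```

```text
t 29.52 pos [567.2 -60.6  24.4] F [ 0.1 -0.5 -0. ] w 78.1
 shift now [ 1.4  0.1 -0. ] turn [-0.05  0.09 -0.09]  shift after turn [ 1.4  0.1 -0. ]
```

View pics/s21.png

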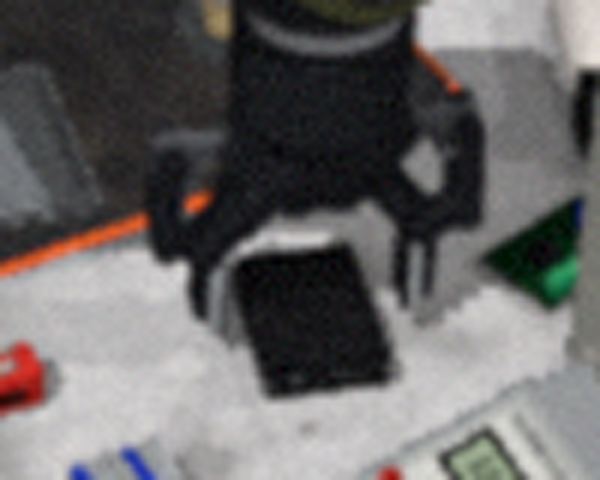

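Tips straddle the case at about its height. Close and lift.

Emit:
{"name": "apply_moves", "arguments": {"commands": [[1.5, 0, 0, 0, 0, 0], [0, 0, 0, 0, 0, 0], [0, 0, 0, 0, 0, 0], [0, 0, 0, 0, 0, 0], [0, 0, 0, 0, 0, 0]], "jaw": 48, "force": 45}}

```text
time: 30.2
eef_pos: [0.5678, -0.0607, 0.024]
orientation: [0.307, 1.545, -0.305]
contact_force: [0.4, -0.8, -1.0]
width: 0.631
```

Emit:
{"name": "apply_moves", "arguments": {"commands": [[-10, 0, 0, 0, 0, 0], [-35, 0, 0, 0, 0, 0], [-45, 0, 0, 0, 0, 0], [-45, 0, 0, 0, 0, 0], [0, 0, 0, 0, 0, 0]]}}

```text
time: 30.82
eef_pos: [0.5671, -0.0607, 0.1657]
orientation: [0.307, 1.544, -0.305]
contact_force: [0.4, 0.2, -1.2]
width: 0.627
```

```bash
python3 -c "
from h import *
to([.5058,.1095,.10],-15.8)
im=snapshot('wrist');save('w22',im)
"
```

```text
t 30.82 pos [567.1 -60.7 165.7] F [ 0.4  0.2 -1.2] w 53.6
 shift now [  65.5  134.  -121.7] turn [-6.54  0.26 -0.11]  shift after turn [  65.7  147.1 -105.3]
```

View pics/w22.png

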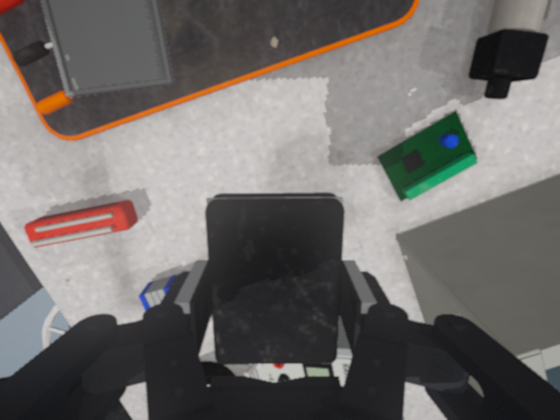

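Emit:
{"name": "apply_moves", "arguments": {"commands": [[0, 0, 0, -6.5, 0.2, -0.1], [0, 37, -26.5, 0, 0, 0], [0, 37, -26.5, 0, 0, 0], [15, 37, -26.5, 0, 0, 0], [15, 36, -26, 0, 0, 0], [15, 0, 0, 0, 0, 0], [0, 0, 0, 0, 0, 0], [0, 0, 0, 0, 0, 0]]}}

```text
time: 31.88
eef_pos: [0.4989, 0.1127, 0.1108]
orientation: [0.214, 1.574, -0.218]
contact_force: [0.4, -0.9, 0.3]
width: 0.628
```

```bash
python3 -c "
from h import *
to([.5058,.1095,.05],-15.8)
c=camera_info('wrist');T=np.array(c['tool_from_camera'])
for v in (198,363):
    d=T[:3,:3]@np.array([0,(v-c['cy'])/c['fy'],1]);k=(.002-T[0,3])/d[0];print(v,(T[:3,3]+k*d)*1000)
s=monitor.sense();C=cam('wrist',s);im=np.ascontiguousarray(snapshot('wrist'))
Q=lambda c,y,w,h,z:np.c_[np.array([[-w,-h],[w,-h],[w,h],[-w,h]])/2@Ro.from_euler('z',y,degrees=True).as_matrix()[:2,:2].T+c,[z]*4]
cv2.polylines(im,[proj(C,Q([.5058,.1095],-15.8,.08,.1,.018)).astype(int)],True,(255,0,0),1)
crop('w23',im,150,90,400,390,2)
"
```

```text
t 31.88 pos [498.9 112.7 110.8] F [ 0.4 -0.9  0.3] w 53.6
 shift now [60.7 -1.   8.4] turn [ 0.06 -0.77  0.24]  shift after turn [60.8 -1.2  7.6]
198 [ 2.         39.52716747 -0.86287383]
363 [  2.         -35.07604499  -0.88296853]
```

View pics/w23.png

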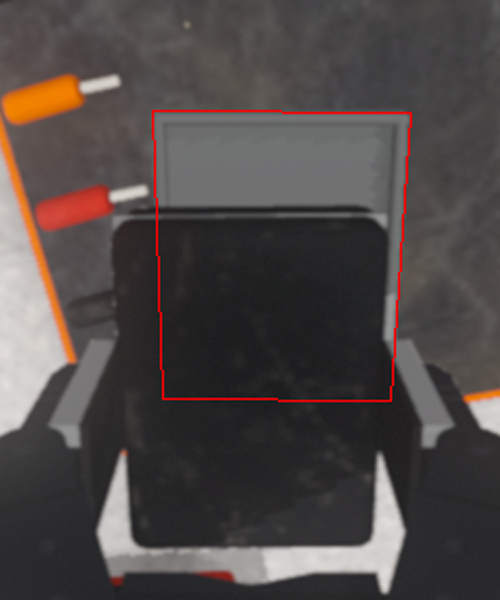

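Emit:
{"name": "apply_moves", "arguments": {"commands": [[25, -3, 8, 0, -0.8, 0.2], [22, 0, 0, 0, 0, 0], [0, 0, 0, 0, 0, 0]]}}

```text
time: 32.3
eef_pos: [0.5074, 0.1054, 0.0644]
orientation: [0.218, 1.556, -0.218]
contact_force: [-0.2, -0.5, -0.2]
width: 0.63
```

```bash
python3 -c "
from h import *
to([.5053,.1076,.037],-15.8)
"
```

```text
t 32.3 pos [507.4 105.4  64.4] F [-0.2 -0.5 -0.2] w 53.8
 shift now [27.4  1.5 -2.7] turn [-0.14  0.23 -0.04]  shift after turn [27.4  1.6 -2.6]
```

Emit:
{"name": "apply_moves", "arguments": {"commands": [[14, 1.5, -2.7, 0, 0.2, 0], [8, 0, 0, 0, 0, 0], [0, 0, 0, 0, 0, 0]]}}

```text
time: 32.67
eef_pos: [0.5061, 0.1074, 0.0428]
orientation: [0.22, 1.557, -0.218]
contact_force: [0.7, 0.0, -0.7]
width: 0.63
```

Emit:
{"name": "apply_moves", "arguments": {"commands": [[3, 0, 0, 0, 0, 0], [0, 0, 0, 0, 0, 0]]}}

```text
time: 32.92
eef_pos: [0.5064, 0.1075, 0.0401]
orientation: [0.22, 1.556, -0.218]
contact_force: [0.2, -0.3, -0.1]
width: 0.627
```

Emit:
{"name": "apply_moves", "arguments": {"commands": [[2, 0, 0, 0, 0, 0], [0, 0, 0, 0, 0, 0]]}}

```text
time: 33.17
eef_pos: [0.5066, 0.1075, 0.0383]
orientation: [0.22, 1.556, -0.217]
contact_force: [-0.3, 0.1, -1.0]
width: 0.632
```

```bash
python3 -c "
from h import *
to([.5053,.1076,.037],-15.8)
"
```

```text
t 33.17 pos [506.6 107.5  38.3] F [-0.3  0.1 -1. ] w 54.0
 shift now [ 1.3 -0.3 -1.3] turn [-0.17  0.22 -0.13]  shift after turn [ 1.3 -0.3 -1.3]
```

Emit:
{"name": "apply_moves", "arguments": {"commands": [[2, 0, -0.8, 0, 0, 0], [0, 0, 0, 0, 0, 0]]}}

```text
time: 33.42
eef_pos: [0.5064, 0.1077, 0.0372]
orientation: [0.22, 1.554, -0.217]
contact_force: [-0.4, -0.2, -0.8]
width: 0.631
```

Emit:
{"name": "apply_moves", "arguments": {"commands": [[2, 0, -0.8, 0, 0, 0], [0, 0, 0, 0, 0, 0]]}}

```text
time: 33.67
eef_pos: [0.5067, 0.1078, 0.0374]
orientation: [0.22, 1.551, -0.217]
contact_force: [0.1, 0.0, 0.4]
width: 0.626
```

Emit:
{"name": "apply_moves", "arguments": {"commands": [[0, 0, 0, 0, 0, 0], [0, 0, 0, 0, 0, 0], [0, 0, 0, 0, 0, 0]], "jaw": 76}}

```text
time: 34.05
eef_pos: [0.5065, 0.1078, 0.037]
orientation: [0.22, 1.552, -0.217]
contact_force: [-0.6, 1.5, 0.3]
width: 0.888
```

Emit:
{"name": "apply_moves", "arguments": {"commands": [[-20, 0, 0, 0, 0, 0], [-50, 0, 0, 0, 0, 0], [-60, 0, 0, 0, 0, 0], [-60, 0, 0, 0, 0, 0], [-60, 0, 10, 0, 0, 0], [0, 45, 40, 0, 0, 0], [0, 45, 40, 0, 0, 0], [0, 0, 0, 0, 0, 0], [0, 0, 0, 0, 0, 0]]}}

```text
time: 35.17
eef_pos: [0.6179, 0.1707, 0.2952]
orientation: [0.221, 1.553, -0.217]
contact_force: [-0.2, -0.4, -0.7]
width: 0.89
```

```bash
python3 -c "
from h import *
s=monitor.sense();C=cam('wrist',s);im=snapshot('wrist');save('w24',im)
to([.5053,.1076,.037],-15.8)
im=snapshot('scene');save('c24',im);im=snapshot('side');save('s24',im[120:300,130:400].repeat(2,0).repeat(2,1))
"
```

```text
t 35.23 pos [617.7 170.6 295.2] F [ 0.3 -0.7 -0.2] w 75.9
 shift now [257.3 -92.4 -92.3] turn [-0.22  0.38 -0.18]  shift after turn [258.2 -91.2 -91. ]
```

View pics/w24.png

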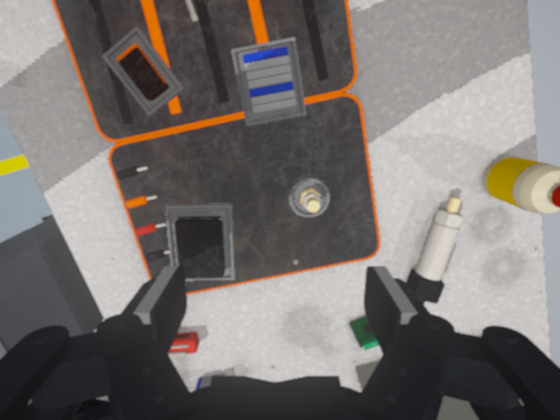

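View pics/s24.png

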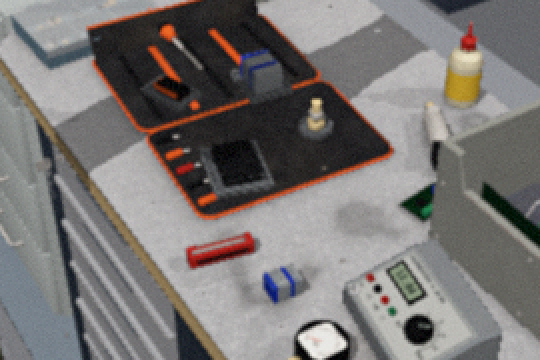

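```bash
python3 -c "
from h import *
im=cv2.imread('pics/w24.png')[:,:,::-1]
crop('w24a',im,90,20,340,295,2.1)
"
```

```text
(no output)
```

View pics/w24a.png

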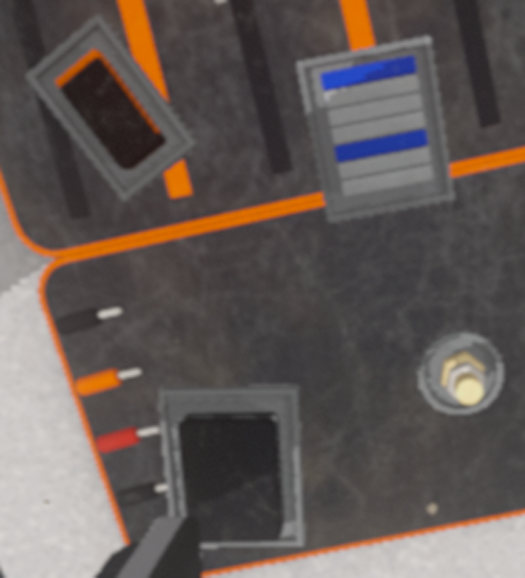

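```bash
python3 -c "
from h import *
s=monitor.sense();C=cam('wrist',s);im=np.ascontiguousarray(snapshot('wrist'))
Q=lambda c,y,w,h,z:np.c_[np.array([[-w,-h],[w,-h],[w,h],[-w,h]])/2@Ro.from_euler('z',y,degrees=True).as_matrix()[:2,:2].T+c,[z]*4]
im=cv2.resize(im,None,fx=4,fy=4,interpolation=cv2.INTER_CUBIC)
for c,y,n,p,t in [([.5058,.1095],-15.8,(.072,.092),(.056,.076),.022),([.640,.2662],-5,(.061,.073),(.045,.057),.036),([.512,.314],19.2,(.042,.068),(.026,.052),.017)]:
  cv2.polylines(im,[(4*proj(C,Q(c,y,*n,.018))+1.5).astype(int)],True,(255,0,0),1)
  cv2.polylines(im,[(4*proj(C,Q(c,y,*p,.013+t))+1.5).astype(int)],True,(0,255,0),1)
save('w25',np.hstack([im[780:1180,600:1000],np.vstack([im[120:520,400:760]])]))
save('w26',im[120:520,880:1260])
"
```

```text
(no output)
```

View pics/w25.png

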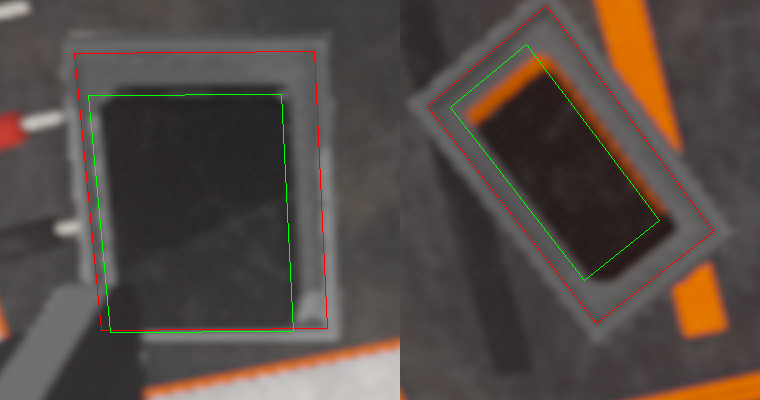

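View pics/w26.png

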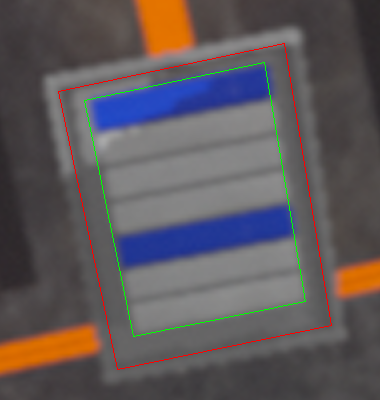

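```bash
python3 -c "
from bench import r,monitor
print(monitor.sense()['time']);print(r.finish_job())"
```

```text
35.375
the job is handed in; nothing more can be done
None
```

I took the pile apart from the top: union, battery, terminals, then case. I set each part in its own nest and handed the job in at 35.4 s of the 112 s allowed. Of the terminal blocks in view, I took the large one lying on the case and left the smaller look-alikes alone.

**Last checks:**
- **Placement:** in the final wrist pictures all four parts sit inside their rims with the same side up, and the union is upright. Outlines of where each part should sit matched the case, terminals and battery to about 3 mm, against 8 mm of play per side. I checked the union by eye only.
- **Robot:** it was clear of everything, about 0.26 m above the last release height.

**What disagreed or was weaker:**
- **Nest floor height:** it turned out about 13 mm above the worktop, where I had first guessed 9 mm. I corrected the nest positions for this after placing the union.
- **Touchdown:** the wrist force was mostly too noisy to show it. I judged contact by the arm stopping at about the expected height. Only the union gave a clear reading, 6 N.

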